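# Refit the washed hob knobs behind the child guard

### The arm

A 6-joint arm with a two-finger parallel gripper is mounted at the origin on the work surface. World frame = base frame: x ahead of the robot, y to its left, z up, the work surface at z = 0. Lengths are in m, angles in rad, forces in N, time in s.
With the tool pointing down it reaches from about 0.35 to 0.775 m from the base axis. Payload 5.5 kg.
Tool frame: the origin (TCP) lies midway between the tips of the shut fingers; the grasp point (between the pads) lies 19 mm behind it; z points along the fingers, y is the line along which they close (so a half turn about z gives the same grasp; the last joint's range is limited). The gripper opens to 85 mm and grips with 20 to 120 N. Pads are 22 mm wide; open, the fingers measure 114 mm over their backs; the gripper's body (76 mm by 85 mm) begins 54 mm behind the grasp point. The pads swing forward as they close: fully open they stand 13 mm farther back than shut.
Start: joints at [-1.286, 0.313, 0.046, 1.304, 0, 1.431], TCP at [0.237, -0.524, 0.231] pointing down, gripper open.
Joint ranges: [-2.76, 2.76], [-0.86, 1.69], [-1.03, 1.26], [-2.2, 2.34], [-1.47, 1.5], [-3.14, 3.14]. Speed limits (rad/s): [2.57, 2.57, 3.14, 3.14, 3.14, 3.14].

### API

Orientations are given as a unit quaternion [w, x, y, z].
In Python, from workcell import env gives the robot as it stands.
- The arm moves only by the tool move_arm, never from a script. Its argument "targets" is a list of rows, each a list of 3 entries, a list of its own where there are three numbers: the shift along the tool's x, y, z in mm, then the turn, a rotation vector about the tool's x, y, z in units of 10 degrees (1.0 is 10 degrees), then the closure, from -1 (fully open) to 1 (shut). In form: [[[dx, dy, dz], [ax, ay, az], gripper], ...]. A call has 1 to 5 rows; each row is the pose to reach, as a shift and turn from the pose commanded when the call began, along the tool's axes at that moment; what a row does not reach only later rows make up. A row lasts 1/8 s, in which the tool goes at most 62.5 mm and 10.7 degrees, less where a joint would pass 70% of its speed; a pose out of reach is approached as far as the arm can. A call with a gripper value outside its range is refused whole. The fingers move at their own pace and stop on an object; "squeeze" is the grip in N (left out, the last holds). Time passes only in rows, so rows that repeat a pose let the fingers close. It gives the time, the measured TCP pose, the force, the opening and the grip force at its end, in the units of the state.
- env.get_state(): the state, without advancing time (a new reading comes with each control period).
- env.read_camera(name): name is "side" or "top"; returns a dict with "pixels" (384x512x3 uint8, red, green, blue), "fovy" (degrees; the focal length in pixels is half the picture's height over the tangent of half this angle, whatever the lens; pixels are square), "cx", "cy" (the principal point, pixels), "extrinsics" (4x4, takes a point from world to camera coordinates). Camera axes: x right, y up, looking along -z (the intrinsics and any distortion apply to the point x, -y, -z); pixel columns grow to the right and rows downward; lengths in m; the calibration is good to about 2 mm. A picture is of the moment at which its call begins. There is no depth.
- env.hand_in(): hands the job in; it is judged then, once.
Trained networks look in a picture, given as the dict that the camera call returned (one of the last four; its "shot" number tells which), for a name from the list of things; names that differ only in an ending like _2 or _b are one class to them, and where a whole thing is asked for, a point or a joint stands for the part that bears it (a point fixed in the world has none). Each returns a list of dicts, best first, with "confidence" (0 to 1); they miss things now and then, are a little off and sometimes report something else, mostly with a low value. They report only what shows in the picture. A call takes as long as a camera call. They do not tell look-alikes from the thing itself.
- env.spot_in(thing, picture): "centre" ([x, y, z] in m, in world coordinates, good to about 4 mm: the middle of the surface that is visible of it).
- env.regions_of(thing, picture): "mask" (384x512 bool, what is visible of it).
- env.landmark_of(thing, picture): "centre" ([x, y, z] in m, in world coordinates, good to about 4 mm: a listed point, or the origin of a listed thing).
The state is a dict: "clock": time; "joint_pos": joint angles; "qvel": joint speeds; "tau": joint torques, N m; "tcp_pos": TCP position; "orientation": TCP orientation; "wrist_force": force on the tool from outside, world axes, zero at the start; "ft_torque": the same for the moment, N m; "finger_gap": finger opening in m; "grip_force": force on a finger pad.
Only numpy, scipy, OpenCV 4.12 (cv2) and the standard library are available. Lean on these libraries where they do the work, as an engineer would, in place of code of your own. Each camera call takes 0.05 s, during which the arm holds its last target. There are 200 camera calls.

### The job

The gas hob's washed knobs lie on the drying mat: slide the child guard fully open towards the hob's front edge, then push each knob onto a valve shaft of its own (any will do), turning it until its keyway lines up with the shaft's key and it drops fully home. Turn every fitted knob clockwise to off (red pointer at the white mark), and when all are home and off slide the guard fully shut over them again. Leave the pot, the meal box and the spice jar where they are.

Things in the scene. Friction and masses are not known exactly. Their poses are not given: they have to be found in the camera images.
- hob: Black gas hob slab, 480 mm (x) by 400 (y), 10 thick, fixed. Origin on the worktop under the middle of its row of four valve shafts, which stand at x = 0, y = +120, +40, -40, -120 mm (valve1 to 4). +x points from its front edge (x = -160) to the burners (grates from x = 135, 35 mm above the slab). White lines on the slab at x = 31 to 45 beyond each shaft mark off.
- hob_row (a point): Point midway along the row of shafts, 13 mm above the worktop, level with the tops of the bezels; axes as the hob's.
- valve1_seat (a point): On the axis of valve 1's brass keyed shaft, at the top of its steel bezel (48 mm wide, top 13 mm above the worktop), where a home knob's underside rests. The shaft, 12 mm in diameter, rises 16 mm above this point; all along it a red key fin, 4 mm thick, reaches 11.5 mm from the axis on this frame's +x side. z up; the frame turns with the shaft.
- valve2_seat (a point): On the axis of valve 2's brass keyed shaft, at the top of its steel bezel (48 mm wide, top 13 mm above the worktop), where a home knob's underside rests. The shaft, 12 mm in diameter, rises 16 mm above this point; all along it a red key fin, 4 mm thick, reaches 11.5 mm from the axis on this frame's +x side. z up; the frame turns with the shaft.
- valve3_seat (a point): On the axis of valve 3's brass keyed shaft, at the top of its steel bezel (48 mm wide, top 13 mm above the worktop), where a home knob's underside rests. The shaft, 12 mm in diameter, rises 16 mm above this point; all along it a red key fin, 4 mm thick, reaches 11.5 mm from the axis on this frame's +x side. z up; the frame turns with the shaft.
- valve4_seat (a point): On the axis of valve 4's brass keyed shaft, at the top of its steel bezel (48 mm wide, top 13 mm above the worktop), where a home knob's underside rests. The shaft, 12 mm in diameter, rises 16 mm above this point; all along it a red key fin, 4 mm thick, reaches 11.5 mm from the axis on this frame's +x side. z up; the frame turns with the shaft.
- valve1 (a joint): Angle of valve 1's shaft (rad): 0 = off, key and fitted pointer along the hob's +x, a hard stop; grows counter-clockwise from above to 1.6. Starts at 0.6 to 1.4. Holds its angle; about 0.07 N m to turn.
- valve2 (a joint): Angle of valve 2's shaft (rad): 0 = off, key and fitted pointer along the hob's +x, a hard stop; grows counter-clockwise from above to 1.6. Starts at 0.6 to 1.4. Holds its angle; about 0.07 N m to turn.
- valve3 (a joint): Angle of valve 3's shaft (rad): 0 = off, key and fitted pointer along the hob's +x, a hard stop; grows counter-clockwise from above to 1.6. Starts at 0.6 to 1.4. Holds its angle; about 0.07 N m to turn.
- valve4 (a joint): Angle of valve 4's shaft (rad): 0 = off, key and fitted pointer along the hob's +x, a hard stop; grows counter-clockwise from above to 1.6. Starts at 0.6 to 1.4. Holds its angle; about 0.07 N m to turn.
- knob1: Knob, 60 g, may be absent. Origin: centre of underside, z up. Steel skirt 43 mm wide, 20 high; on it a black blade to grip, 14 thick (y), 40 long (x), 20 to 44 above the underside, +x end red (pointer). Bore below 13.8 wide, 20 deep, with a 5.6 keyway to the +x side: drops on when within about 0.1 rad of the shaft's frame, else rests 16 mm high. Home, play 0.2 rad.
- knob2: Knob, 60 g, may be absent. Origin: centre of underside, z up. Steel skirt 43 mm wide, 20 high; on it a black blade to grip, 14 thick (y), 40 long (x), 20 to 44 above the underside, +x end red (pointer). Bore below 13.8 wide, 20 deep, with a 5.6 keyway to the +x side: drops on when within about 0.1 rad of the shaft's frame, else rests 16 mm high. Home, play 0.2 rad.
- knob3: Knob, 60 g, may be absent. Origin: centre of underside, z up. Steel skirt 43 mm wide, 20 high; on it a black blade to grip, 14 thick (y), 40 long (x), 20 to 44 above the underside, +x end red (pointer). Bore below 13.8 wide, 20 deep, with a 5.6 keyway to the +x side: drops on when within about 0.1 rad of the shaft's frame, else rests 16 mm high. Home, play 0.2 rad.
- knob4: Knob, 60 g, may be absent. Origin: centre of underside, z up. Steel skirt 43 mm wide, 20 high; on it a black blade to grip, 14 thick (y), 40 long (x), 20 to 44 above the underside, +x end red (pointer). Bore below 13.8 wide, 20 deep, with a 5.6 keyway to the +x side: drops on when within about 0.1 rad of the shaft's frame, else rests 16 mm high. Home, play 0.2 rad.
- guard (a joint): Travel of the child guard (m): 0 fully shut over the row of shafts, 0.10 fully open, slid to the hob's -x (towards the front edge and the robot); stops at both ends, about 2 N of friction. Starts shut or nearly.
- guard_grip (a point): Top centre of the guard's orange fin, 98 mm above the worktop; fin 16 thick (hob x), 70 long (y), 28 high. Guard: smoke-clear hood 64 deep (x), 360 wide (y), roof 65 to 70 mm above the worktop, front wall, ends, open at the back. A home knob passes under the roof, one perched on its shaft does not. Shut, the fin is over the row's middle. Axes as the hob's.
- mat: Teal drying mat, 220 mm (x) by 200 mm (y), 3 mm thick, fixed; origin at its underside centre.
- meal_box: Bystander: glass meal box with a pink lid, 168 by 118 by 62 mm, origin under its centre.
- pot: Bystander: pink pot, 140 mm in diameter, 65 mm high, with two side handles, on the right rear (-y) grate of the hob; origin under its centre.
- spice_jar: Bystander: spice jar, 48 mm in diameter, 90 mm high, origin under its centre.
Mind the look-alikes: they are no part of the job. Leave any green or yellow look-alike of the knob4 alone.

How it is judged:
On the way, in this order (a step that is already met when the one before it is completed fails the run):
1. the guard is slid open (value of joint guard above 0.085 m), for 0.2 s.
2. every knob that is there is home on a shaft and turned off (((horizontal distance between knob1 and valve1_seat below 0.005 m and z of knob1 in the frame of valve1_seat between -0.004 and 0.004 m and angle between knob1's own z axis and vertical below 0.12 rad and value of joint valve1 below 0.25 rad) or (horizontal distance between knob1 and valve2_seat below 0.005 m and z of knob1 in the frame of valve2_seat between -0.004 and 0.004 m and angle between knob1's own z axis and vertical below 0.12 rad and value of joint valve2 below 0.25 rad) or (horizontal distance between knob1 and valve3_seat below 0.005 m and z of knob1 in the frame of valve3_seat between -0.004 and 0.004 m and angle between knob1's own z axis and vertical below 0.12 rad and value of joint valve3 below 0.25 rad) or (horizontal distance between knob1 and valve4_seat below 0.005 m and z of knob1 in the frame of valve4_seat between -0.004 and 0.004 m and angle between knob1's own z axis and vertical below 0.12 rad and value of joint valve4 below 0.25 rad)) and ((horizontal distance between knob2 and valve1_seat below 0.005 m and z of knob2 in the frame of valve1_seat between -0.004 and 0.004 m and angle between knob2's own z axis and vertical below 0.12 rad and value of joint valve1 below 0.25 rad) or (horizontal distance between knob2 and valve2_seat below 0.005 m and z of knob2 in the frame of valve2_seat between -0.004 and 0.004 m and angle between knob2's own z axis and vertical below 0.12 rad and value of joint valve2 below 0.25 rad) or (horizontal distance between knob2 and valve3_seat below 0.005 m and z of knob2 in the frame of valve3_seat between -0.004 and 0.004 m and angle between knob2's own z axis and vertical below 0.12 rad and value of joint valve3 below 0.25 rad) or (horizontal distance between knob2 and valve4_seat below 0.005 m and z of knob2 in the frame of valve4_seat between -0.004 and 0.004 m and angle between knob2's own z axis and vertical below 0.12 rad and value of joint valve4 below 0.25 rad)) and ((horizontal distance between knob3 and valve1_seat below 0.005 m and z of knob3 in the frame of valve1_seat between -0.004 and 0.004 m and angle between knob3's own z axis and vertical below 0.12 rad and value of joint valve1 below 0.25 rad) or (horizontal distance between knob3 and valve2_seat below 0.005 m and z of knob3 in the frame of valve2_seat between -0.004 and 0.004 m and angle between knob3's own z axis and vertical below 0.12 rad and value of joint valve2 below 0.25 rad) or (horizontal distance between knob3 and valve3_seat below 0.005 m and z of knob3 in the frame of valve3_seat between -0.004 and 0.004 m and angle between knob3's own z axis and vertical below 0.12 rad and value of joint valve3 below 0.25 rad) or (horizontal distance between knob3 and valve4_seat below 0.005 m and z of knob3 in the frame of valve4_seat between -0.004 and 0.004 m and angle between knob3's own z axis and vertical below 0.12 rad and value of joint valve4 below 0.25 rad)) and ((horizontal distance between knob4 and valve1_seat below 0.005 m and z of knob4 in the frame of valve1_seat between -0.004 and 0.004 m and angle between knob4's own z axis and vertical below 0.12 rad and value of joint valve1 below 0.25 rad) or (horizontal distance between knob4 and valve2_seat below 0.005 m and z of knob4 in the frame of valve2_seat between -0.004 and 0.004 m and angle between knob4's own z axis and vertical below 0.12 rad and value of joint valve2 below 0.25 rad) or (horizontal distance between knob4 and valve3_seat below 0.005 m and z of knob4 in the frame of valve3_seat between -0.004 and 0.004 m and angle between knob4's own z axis and vertical below 0.12 rad and value of joint valve3 below 0.25 rad) or (horizontal distance between knob4 and valve4_seat below 0.005 m and z of knob4 in the frame of valve4_seat between -0.004 and 0.004 m and angle between knob4's own z axis and vertical below 0.12 rad and value of joint valve4 below 0.25 rad))), for 0.2 s.
3. the guard is shut again (value of joint guard below 0.008 m), for 0.2 s.
At the end, for the whole second after the job is handed in: Every knob that is there sits home on a shaft of its own (underside within 4 mm of the bezel, within 5 mm of the shaft's axis, tilted less than 0.12 rad), its valve is turned to off (within 0.25 rad of the stop), the knobs are at rest and the guard is shut (within 8 mm of its stop) (all of step 2 and value of joint guard below 0.008 m and linear speed of each of knob1, knob2, knob3, knob4 below 0.02 m/s); the robot touches nothing.
It fails at once if the meal box is moved more than 30 mm (distance of meal_box from where it was at the start of the episode above 0.03 m).
It fails at once if the pot is moved more than 30 mm (distance of pot from where it was at the start of the episode above 0.03 m).
It fails at once if the spice jar is moved more than 30 mm (distance of spice_jar from where it was at the start of the episode above 0.03 m).
Of knob1, knob2, knob3, knob4 only 3 to 4 are there at a start; the rules pass over those that are not, and their reading is None.
At some moment in a run one of knob1, knob2, knob3, knob4 may be knocked a few centimetres aside while the robot is not near it.
Once in a run the grip may slacken for a moment while it holds something.
It also fails if it takes over 210 s, if anything falls off the work surface, if the arm or the gripper's body presses on something with over 40 N, if the wrist force passes 120 N, or if a joint passes its speed limit or range.

## Working session

There is one attempt and no reset: what is moved stays moved. The work goes in short steps, Python scripts to look and compute and a tool call to move; the robot and the scene stay as the last step left them, time stands still between calls to the robot, and variables do not carry over. Pictures are saved under pics/ and viewed, at most 14 in all, crops included, and the job is handed in when it is done.

Besides the shell and the picture viewer there is one more tool, called after "Emit:" by a JSON object that holds its "method" and its "body", one argument or row to a line. move_arm: Moves the arm, as the interface text tells. Its arguments: {"type":"object","properties":{"targets":{"type":"array","items":{"type":"array"}},"squeeze":{"type":"number"}},"required":["targets"]}

```bash
mkdir -p pics; cat > h.py <<'E'
import numpy as np, cv2
from workcell import env
from scipy.spatial.transform import Rotation as R
def shot(cam, name=None):
    p=env.read_camera(cam)
    if name: cv2.imwrite('pics/'+name+'.png', cv2.cvtColor(p['pixels'],cv2.COLOR_RGB2BGR))
    return p
def proj(p,X):
    E=np.array(p['extrinsics']); X=np.atleast_2d(X); c=X@E[:3,:3].T+E[:3,3]
    f=192/np.tan(np.radians(p['fovy'])/2)
    return np.c_[p['cx']+f*c[:,0]/-c[:,2], p['cy']-f*c[:,1]/-c[:,2]]
def ray(p,u,v,z):
    E=np.array(p['extrinsics']); f=192/np.tan(np.radians(p['fovy'])/2)
    d=E[:3,:3].T@np.array([(u-p['cx'])/f,-(v-p['cy'])/f,-1]); o=-E[:3,:3].T@E[:3,3]
    return o+d*(z-o[2])/d[2]
def st():
    s=env.get_state(); print({k:np.round(s[k],4).tolist() for k in('clock','tcp_pos','orientation','joint_pos','wrist_force','finger_gap')}); return s
def rel(X):
    "shift in tool axes (mm) from present TCP to X"
    s=env.get_state(); w,x,y,z=s['orientation']; r=R.from_quat([x,y,z,w])
    return np.round(r.inv().apply(np.array(X)-s['tcp_pos'])*1000,1)
E
python3 - <<'E'
from h import *
st()
for c in('top','side'):
    p=shot(c,c+'0'); print(c,p.keys(),p['fovy'],p['cx'],p['cy'],np.round(p['extrinsics'],3).tolist(), p.get('distortion'))
    for n in('hob_row','valve1_seat','valve2_seat','valve3_seat','valve4_seat','knob1','guard_grip','mat','meal_box','pot','spice_jar','hob'):
        for r in env.landmark_of(n,p)[:6]: print(n,np.round(r['centre'],3),round(r['confidence'],2))
E
```

```text
{'clock': 0.0, 'tcp_pos': [0.2368, -0.5234, 0.2304], 'orientation': [-0.0009, 0.9775, 0.2108, -0.0001], 'joint_pos': [-1.2856, 0.314, 0.0449, 1.3036, 0.0, 1.4312], 'wrist_force': [-0.5707, 0.16, -0.437], 'finger_gap': 0.0852}
top dict_keys(['pixels', 'fovy', 'cx', 'cy', 'extrinsics', 'shot']) 54.74960464917213 254.9043329287294 189.7344077431392 [[-0.007, -1.0, -0.028, 0.089], [0.982, -0.013, 0.189, -0.624], [-0.19, -0.026, 0.982, -1.206], [0.0, 0.0, 0.0, 1.0]] None
hob_row [0.554 0.107 0.009] 0.64
valve1_seat [0.542 0.108 0.1  ] 0.27
valve2_seat [0.556 0.108 0.01 ] 0.22
valve4_seat [ 0.558 -0.359  0.004] 0.47
knob1 [ 0.675 -0.201  0.004] 0.66
knob1 [ 0.571 -0.247  0.001] 0.58
knob1 [ 0.561 -0.362  0.004] 0.57
knob1 [ 0.437 -0.141 -0.001] 0.56
knob1 [ 0.448 -0.351  0.002] 0.54
knob1 [ 0.445 -0.236  0.003] 0.5
guard_grip [0.543 0.107 0.1  ] 0.68
mat [ 0.51  -0.297 -0.003] 0.94
meal_box [ 0.599  0.504 -0.002] 0.66
pot [ 0.757 -0.004  0.045] 0.6
spice_jar [ 0.74  -0.301 -0.003] 0.73
spice_jar [ 0.56  -0.361  0.003] 0.17
hob [ 0.74  -0.3    0.002] 0.73
hob [ 0.552  0.11  -0.002] 0.57
side dict_keys(['pixels', 'fovy', 'cx', 'cy', 'extrinsics', 'shot']) 50.81520339710889 256.0481922833765 191.6887389528592 [[0.971, -0.238, -0.008, -0.604], [0.145, 0.566, 0.812, -0.215], [-0.189, -0.789, 0.584, -1.138], [0.0, 0.0, 0.0, 1.0]] None
hob_row [0.553 0.114 0.012] 0.79
knob1 [ 0.449 -0.349  0.006] 0.94
knob1 [ 0.442 -0.234  0.002] 0.89
knob1 [ 0.558 -0.358  0.002] 0.78
knob1 [ 0.678 -0.198  0.002] 0.74
knob1 [ 0.438 -0.141 -0.001] 0.73
knob1 [ 0.573 -0.247  0.002] 0.65
guard_grip [0.542 0.111 0.096] 0.65
mat [ 0.507 -0.294 -0.001] 0.81
mat [ 0.746 -0.297 -0.003] 0.28
meal_box [0.6   0.499 0.001] 0.68
pot [ 0.763 -0.009  0.045] 0.73
spice_jar [ 0.746 -0.297 -0.001] 0.59
hob [0.555 0.111 0.002] 0.85
```

View pics/top0.png

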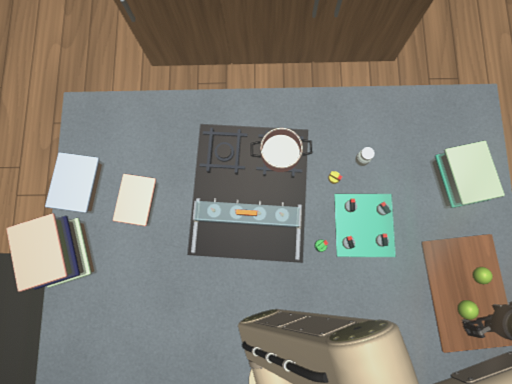

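View pics/side0.png

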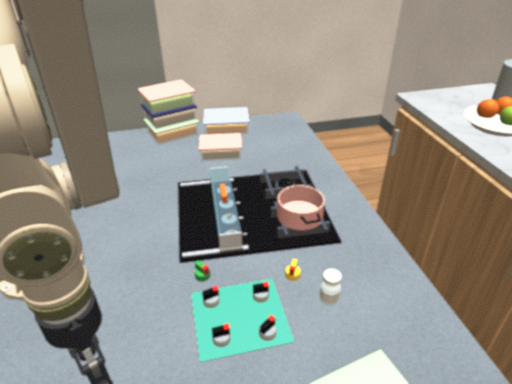

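Top view: the hob fills columns 190–308, with the guard fin at about (246,212). The mat holds four black/red knobs at (350,205), (383,208), (349,242) and (383,240). The look-alikes are green at (321,245) and yellow at (334,177), both off the mat. The side view agrees, so there are four real knobs and every valve gets one.

```bash
python3 - <<'E'
from h import *
p=shot('top')
C=np.array([ray(p,u,v,.01)[:2] for u,v in((189,256),(303,262),(308,128),(198,124))]);print(C.round(3).tolist())
print('sides',[np.linalg.norm(C[i]-C[(i+1)%4]).round(3) for i in range(4)], 'yaw', [np.degrees(np.arctan2(*(d[::-1]))).round(2) for d in (C[3]-C[0],C[2]-C[1],C[0]-C[1]-0,C[3]-C[2])])
pts=[]
for c in('top','side'):
  for k in range(3):
    q=shot(c); r=env.landmark_of('guard_grip',q); pts+= [r[0]['centre']] if r else []
print(np.round(pts,4).tolist()); m=np.mean(pts,0); print(m, 'above',rel([m[0],m[1],.15]),'at',rel([m[0],m[1],.076]))
E
```

```text
[[0.404, 0.314], [0.381, -0.078], [0.862, -0.112], [0.885, 0.293]]
sides [np.float64(0.393), np.float64(0.482), np.float64(0.405), np.float64(0.481)] yaw [np.float64(-2.48), np.float64(-4.0), np.float64(86.61), np.float64(86.79)]
[[0.5415, 0.1078, 0.1005], [0.5449, 0.1062, 0.0993], [0.544, 0.1067, 0.1008], [0.5438, 0.1112, 0.1008], [0.5424, 0.1127, 0.1002], [0.5423, 0.1106, 0.1004]]
[0.54315    0.1092     0.10033333] above [ 539.9 -450.7   81.3] at [ 539.9 -450.7  155.3]
```

Emit:
{"method": "move_arm", "body": {
  "targets": [
    [[45,-37.5,0],[0,0,0],-1],
    [[90,-75,0],[0,0,0],-1],
    [[135,-112.5,0],[0,0,0],-1],
    [[180,-150,0],[0,0,0],-1],
    [[225,-187.5,0],[0,0,0],-1]
  ]
}}

```text
clock: 2.58
tcp_pos: [0.3653, -0.2588, 0.2316]
orientation: [0.0, 0.978, 0.211, 0.0]
wrist_force: [1.2, -1.0, -0.3]
finger_gap: 0.0853
grip_force: 0.0
```

Emit:
{"method": "move_arm", "body": {
  "targets": [
    [[45,-37.5,0],[0,0,0],-1],
    [[90,-75,0],[0,0,0],-1],
    [[135,-112.5,0],[0,0,0],-1],
    [[180,-150,0],[0,0,0],-1],
    [[225,-187.5,0],[0,0,0],-1]
  ]
}}

```text
clock: 3.2
tcp_pos: [0.4932, 0.005, 0.2316]
orientation: [0.0, 0.978, 0.211, 0.0]
wrist_force: [0.7, -1.3, -0.1]
finger_gap: 0.0856
grip_force: 0.0
```

Emit:
{"method": "move_arm", "body": {
  "targets": [
    [[40,-35,20],[0,0,-1],-1],
    [[90,-75.7,40],[0,0,-2],-1],
    [[90,-75.7,80],[0,0,-3],-1],
    [[90,-75.7,80],[0,0,-4],-1],
    [[90,-75.7,80],[0,0,-5],-1]
  ]
}}

```text
clock: 3.82
tcp_pos: [0.5427, 0.1097, 0.1503]
orientation: [-0.0, 0.795, 0.607, -0.001]
wrist_force: [-0.3, 0.1, -0.3]
finger_gap: 0.0856
grip_force: 0.0
```

Emit:
{"method": "move_arm", "body": {
  "targets": [
    [[0,0,0],[0,0,-1],-1],
    [[0,0,0],[0,0,-1.24],-1],
    [[0,0,0],[0,0,-1.24],-1]
  ]
}}

```text
clock: 4.2
tcp_pos: [0.5433, 0.1093, 0.1513]
orientation: [0.0, 0.727, 0.687, -0.0]
wrist_force: [-0.4, -0.1, -1.0]
finger_gap: 0.0855
grip_force: 0.0
```

```bash
python3 - <<'E'
from h import *
st(); print(rel([.5432,.109,.076]))
E
```

```text
{'clock': 4.2, 'tcp_pos': [0.5433, 0.1093, 0.1513], 'orientation': [0.0, 0.7271, 0.6865, -0.0], 'joint_pos': [0.0537, 0.3092, -0.1589, 1.1027, -0.0001, 1.6819], 'wrist_force': [-0.4333, -0.113, -0.9663], 'finger_gap': 0.0855}
[-0.3 -0.1 75.3]
```

Emit:
{"method": "move_arm", "body": {
  "targets": [
    [[0,0,40],[0,0,0],-1],
    [[0,0,74],[0,0,0],-1],
    [[0,0,74],[0,0,0],1],
    [[0,0,74],[0,0,0],1],
    [[0,0,74],[0,0,0],1]
  ],
  "squeeze": 30
}}

```text
clock: 4.82
tcp_pos: [0.5446, 0.1093, 0.079]
orientation: [0.001, 0.727, 0.687, 0.001]
wrist_force: [-0.6, 0.2, 0.5]
finger_gap: 0.0323
grip_force: 0.0
```

Emit:
{"method": "move_arm", "body": {
  "targets": [
    [[0,0,0],[0,0,0],1],
    [[0,0,0],[0,0,0],1],
    [[0,-10,0],[0,0,0],1],
    [[0,-25,0],[0,0,0],1],
    [[0,-40,0],[0,0,0],1]
  ]
}}

```text
clock: 5.45
tcp_pos: [0.5045, 0.1122, 0.0788]
orientation: [0.001, 0.727, 0.687, 0.002]
wrist_force: [2.4, 2.9, 6.7]
finger_gap: 0.0153
grip_force: 31.4
```

Emit:
{"method": "move_arm", "body": {
  "targets": [
    [[0,-15,0],[0,0,0],1],
    [[0,-30,0],[0,0,0],1],
    [[0,-45,0],[0,0,0],1],
    [[0,-55,0],[0,0,0],1],
    [[0,-60,0],[0,0,0],1]
  ]
}}

```text
clock: 6.08
tcp_pos: [0.4525, 0.116, 0.079]
orientation: [0.006, 0.727, 0.687, 0.008]
wrist_force: [33.5, 4.8, -27.2]
finger_gap: 0.0156
grip_force: 31.8
```

Emit:
{"method": "move_arm", "body": {
  "targets": [
    [[0,4,0],[0,0,0],1],
    [[0,7.5,0],[0,0,0],1],
    [[0,7.5,0],[0,0,0],1]
  ]
}}

```text
clock: 6.45
tcp_pos: [0.4526, 0.116, 0.0788]
orientation: [0.0, 0.727, 0.687, 0.003]
wrist_force: [1.8, 6.2, 7.0]
finger_gap: 0.0152
grip_force: 33.3
```

```bash
python3 - <<'E'
from h import *
st()
E
```

```text
{'clock': 6.45, 'tcp_pos': [0.4526, 0.116, 0.0788], 'orientation': [0.0003, 0.7268, 0.6868, 0.0028], 'joint_pos': [0.0768, 0.2113, -0.487, 0.8678, 0.0031, 1.7042], 'wrist_force': [1.7756, 6.1635, 7.0023], 'finger_gap': 0.0152}
```

Emit:
{"method": "move_arm", "body": {
  "targets": [
    [[0,0,0],[0,0,0],-0.2],
    [[0,0,0],[0,0,0],-0.5],
    [[0,0,0],[0,0,0],-0.5],
    [[0,0,-50],[0,0,0],-0.5],
    [[0,0,-100],[0,0,0],-0.5]
  ]
}}

```text
clock: 7.08
tcp_pos: [0.4498, 0.1143, 0.1776]
orientation: [-0.001, 0.727, 0.687, -0.001]
wrist_force: [0.7, 1.0, 0.4]
finger_gap: 0.0639
grip_force: 0.0
```

Emit:
{"method": "move_arm", "body": {
  "targets": [
    [[-60,0,0],[0,0,-1],-0.5],
    [[-120,0,0],[0,0,-2],-0.5],
    [[-180,0,0],[0,0,-3],-0.5],
    [[-240,0,0],[0,0,-4],-0.5],
    [[-300,0,0],[0,0,-5],-0.5]
  ]
}}

```text
clock: 7.7
tcp_pos: [0.4359, -0.1524, 0.1772]
orientation: [-0.0, 0.403, 0.915, -0.0]
wrist_force: [1.0, -0.6, 0.3]
finger_gap: 0.0643
grip_force: 0.0
```

```bash
python3 - <<'E'
from h import *
st()
L=[]
for c in('top','side'):
    p=shot(c,c+'1')
    if c=='side': cv2.imwrite('pics/side1c.png',cv2.resize(cv2.cvtColor(p['pixels'],4)[165:360,165:365],None,fx=3,fy=3,interpolation=2))
    else: cv2.imwrite('pics/top1c.png',cv2.resize(cv2.cvtColor(p['pixels'],4)[115:270,180:400],None,fx=3.5,fy=3.5,interpolation=2))
    for n in('hob_row','valve1_seat','valve2_seat','valve3_seat','valve4_seat','hob','guard_grip','knob1'):
        for r in env.landmark_of(n,p)[:6]: print(c,n,np.round(r['centre'],4),round(r['confidence'],2))
E
```

```text
{'clock': 7.7, 'tcp_pos': [0.4359, -0.1524, 0.1772], 'orientation': [-0.0001, 0.4034, 0.915, -0.0], 'joint_pos': [-0.5103, 0.1211, -0.3339, 1.1159, -0.0001, 0.3201], 'wrist_force': [0.9534, -0.6251, 0.3413], 'finger_gap': 0.0643}
top hob_row [0.5543 0.1081 0.0088] 0.87
top valve1_seat [ 0.7406 -0.3016 -0.0025] 0.58
top valve3_seat [ 0.7568 -0.0053  0.0445] 0.75
top valve4_seat [ 0.5716 -0.2503  0.0021] 0.68
top hob [ 0.5501  0.1096 -0.0013] 0.88
top guard_grip [0.4542 0.114  0.0988] 0.87
top knob1 [ 0.5712 -0.2497 -0.0021] 0.7
top knob1 [ 0.4384 -0.1396  0.0013] 0.66
top knob1 [ 0.5588 -0.3587  0.0042] 0.61
top knob1 [ 0.6742 -0.1994  0.002 ] 0.43
side hob_row [0.5541 0.1112 0.0132] 0.57
side hob_row [ 0.5996  0.5006 -0.001 ] 0.48
side valve1_seat [ 5.992e-01  5.039e-01 -3.000e-04] 0.55
side valve2_seat [0.5603 0.1502 0.0132] 0.61
side valve2_seat [ 0.5455 -0.0099  0.0137] 0.31
side valve3_seat [0.5488 0.0711 0.0104] 0.52
side valve4_seat [ 0.5461 -0.0049  0.0154] 0.58
side hob [ 0.5551  0.1095 -0.0011] 0.91
side knob1 [ 0.4529 -0.3495  0.0029] 0.94
side knob1 [ 4.457e-01 -2.362e-01 -2.000e-04] 0.78
side knob1 [ 0.5721 -0.2478  0.0019] 0.66
side knob1 [ 0.6781 -0.1984 -0.0025] 0.62
side knob1 [ 0.4378 -0.1451 -0.0056] 0.56
side knob1 [ 0.5582 -0.3592 -0.0006] 0.54
```

View pics/top1c.png

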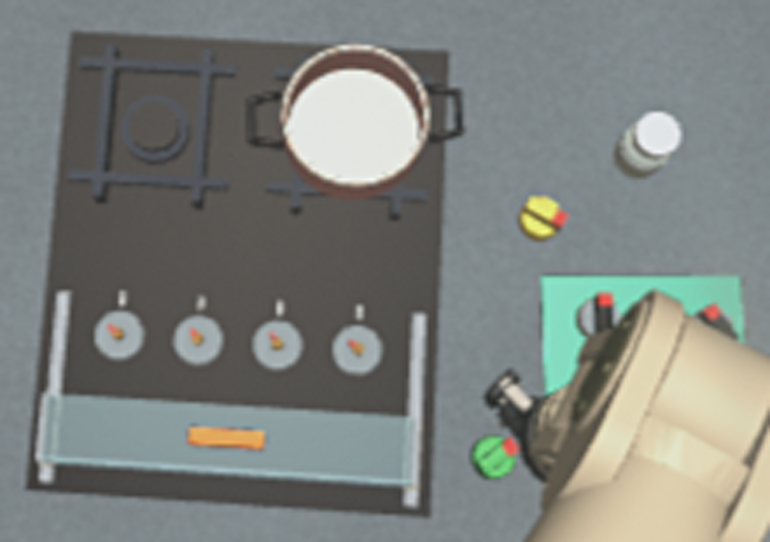

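View pics/side1c.png

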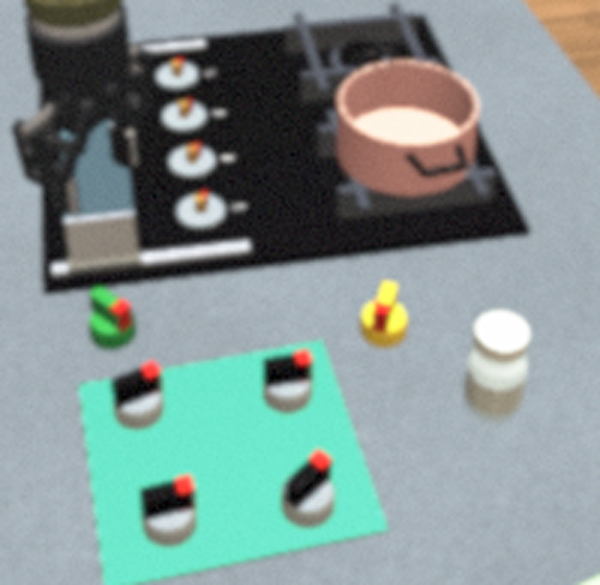

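Top crop: the guard is fully open and four bezels show with brass shafts. The red keys point up-left, roughly 0.6–1.0 rad. Side crop: all four mat knobs are visible, with red tips at about (150,370), (302,357), (184,486) and (320,460) in the crop. Next I'll fit the hob pose, shaft angles and knob poses.

```bash
cat > m.py <<'E'
from h import *
from scipy.optimize import least_squares
def blobs(mask,lo,hi):
    n,l,s,c=cv2.connectedComponentsWithStats(mask.astype(np.uint8)); return [(c[i],s[i],l==i) for i in range(1,n) if lo<=s[i,4]<=hi]
YS=[.12,.04,-.04,-.12]
def hobpts(q,z,x=0,ys=YS): 
    c,s=np.cos(q[2]),np.sin(q[2]); return np.array([[q[0]+c*x-s*y,q[1]+s*x+c*y,z] for y in ys])
q0=np.array([.5535,.1095,np.radians(-3.3)])
def hobfit(p,q0=q0,r=9):
    "bezel disk centres -> hob pose"
    g=p['pixels'].astype(int); gray=g.min(2)
    uv=proj(p,hobpts(q0,.013)); cen=[]
    for u,v in uv:
        u0,v0=int(round(u)),int(round(v)); w=13
        sub=p['pixels'][v0-w:v0+w+1,u0-w:u0+w+1].max(2).astype(float)
        m=(sub>95).astype(np.uint8)
        cs,_=cv2.findContours(m,cv2.RETR_EXTERNAL,cv2.CHAIN_APPROX_NONE)
        cs=[c for c in cs if cv2.contourArea(c)>40]
        c=max(cs,key=cv2.contourArea); e=cv2.fitEllipse(cv2.convexHull(c)); cen.append([u0-w+e[0][0],v0-w+e[0][1],e[1][0],e[1][1]])
    cen=np.array(cen)
    s=least_squares(lambda q:(proj(p,hobpts(q,.013))-cen[:,:2]).ravel(),q0)
    return s.x,cen,s.fun
E
python3 - <<'E'
from m import *
for c in('top','side'):
    p=shot(c); q,cen,res=hobfit(p); print(c,np.round(q,4),np.degrees(q[2]).round(2),'res',np.round(res,2).tolist(),'\n',cen.round(1).tolist())
    # key direction
    g=p['pixels'].astype(float); 
    ax=proj(p,hobpts(q,.029)); 
    for i,(u,v) in enumerate(ax):
        u0,v0=int(round(u)),int(round(v)); w=7
        sub=g[v0-w:v0+w+1,u0-w:u0+w+1]; wt=np.clip(sub[...,0]-sub[...,2]-25,0,None); wr=np.clip(sub[...,0]-sub[...,1]-40,0,None)
        yy,xx=np.mgrid[v0-w:v0+w+1,u0-w:u0+w+1]
        o=[]
        for W,z in((wt,.029),(wr,.029)):
            X=ray(p,(W*xx).sum()/W.sum(),(W*yy).sum()/W.sum(),z)-hobpts(q,.029)[i]
            o+=[round(np.hypot(X[0],X[1])*1000,1),round(np.arctan2(X[1],X[0])-q[2],2)]
        print(i+1,o)
    # knobs: red tips
    hsv=cv2.cvtColor(p['pixels'],cv2.COLOR_RGB2HSV); P=p['pixels'].astype(int)
    red=(P[...,0]-np.maximum(P[...,1],P[...,2])>60)
    for cc,s,m in blobs(red,3,80):
        X=ray(p,*cc,.045)
        if X[1]<-.1 and X[1]>-.45 and X[0]>.3: print('red',cc.round(1),s[4],X.round(4))
p=shot('side')
for r in env.landmark_of('knob1',p): print(np.round(r['centre'],4),round(r['confidence'],2))
E
```

```text
top [ 0.5573  0.1102 -0.0925] -5.3 res [-0.46, 0.41, 0.16, -1.47, 0.05, 1.6, 0.25, -0.55] 
 [[214.3, 208.1, 14.2, 20.4], [236.2, 211.8, 14.3, 14.8], [259.0, 210.6, 14.8, 20.7], [281.6, 214.5, 14.3, 14.9]]
1 [np.float64(5.6), np.float64(2.85), np.float64(5.3), np.float64(2.3)]
2 [np.float64(3.7), np.float64(2.74), np.float64(3.2), np.float64(1.84)]
3 [np.float64(2.6), np.float64(2.45), np.float64(5.3), np.float64(1.16)]
4 [np.float64(2.7), np.float64(1.84), np.float64(5.4), np.float64(1.36)]
red [339.5 176.8] 13 [ 0.6694 -0.2096  0.045 ]
red [352.5 200.3] 14 [ 0.5867 -0.2497  0.045 ]
red [383.1 203.7] 13 [ 0.5738 -0.3523  0.045 ]
red [325.4 242.2] 14 [ 0.4456 -0.1513  0.045 ]
side [ 0.556   0.1114 -0.0799] -4.58 res [1.3, -0.11, -1.24, 0.25, -1.15, 0.22, 1.09, -0.32] 
 [[223.6, 189.3, 10.5, 15.0], [228.5, 202.5, 11.3, 21.5], [231.0, 217.5, 11.6, 22.4], [231.6, 234.6, 12.9, 17.2]]
1 [np.float64(3.2), np.float64(2.86), np.float64(5.3), np.float64(1.76)]
2 [np.float64(2.3), np.float64(-2.61), np.float64(2.6), np.float64(0.89)]
3 [np.float64(1.4), np.float64(-2.57), np.float64(2.3), np.float64(1.21)]
4 [np.float64(1.8), np.float64(2.69), np.float64(5.4), np.float64(1.46)]
red [205.2 268.4] 39 [ 0.4442 -0.1585  0.045 ]
red [291.6 269.8] 36 [ 0.6643 -0.2195  0.045 ]
red [265.3 284.4] 29 [ 0.5844 -0.2507  0.045 ]
red [214.6 288.1] 36 [ 0.4578 -0.2313  0.045 ]
red [271.3 318.3] 35 [ 0.5718 -0.3532  0.045 ]
red [225.7 326.7] 37 [ 0.4647 -0.3499  0.045 ]
[ 0.5593 -0.3563  0.0007] 0.79
[ 0.6799 -0.1973 -0.    ] 0.69
[ 0.4382 -0.1436 -0.002 ] 0.68
[ 4.441e-01 -2.359e-01  4.000e-04] 0.64
[ 5.712e-01 -2.460e-01 -2.000e-04] 0.6
[ 0.4481 -0.3487  0.0009] 0.54
```

```bash
cat > fit.py <<'E'
from m import *
from scipy.optimize import minimize
S=8
def circ(r,z,n=24): a=np.arange(n)*2*np.pi/n; return np.c_[r*np.cos(a),r*np.sin(a),np.full(n,z)]
def box(x0,x1,y,z0,z1): return np.array([[x,s*y,z] for x in(x0,x1) for s in(-1,1) for z in(z0,z1)])
def place(P,x,y,a,z=0): c,s=np.cos(a),np.sin(a); return np.c_[x+c*P[:,0]-s*P[:,1],y+s*P[:,0]+c*P[:,1],P[:,2]+z]
def cover(p,objs,win,ncls):
    u0,v0,u1,v1=win; L=np.zeros(((v1-v0)*S,(u1-u0)*S),np.uint8)
    for k,P in objs:
        h=cv2.convexHull(((proj(p,P)+.5-[u0,v0])*S).astype(np.float32))
        cv2.fillConvexPoly(L,np.round(h*16-8).astype(np.int32),k,shift=4)
    M=[cv2.GaussianBlur(cv2.resize((L==k).astype(np.float32),(u1-u0,v1-v0),interpolation=cv2.INTER_AREA),(3,3),.45) for k in range(ncls)]
    return np.stack([m.ravel() for m in M],1)
def cost(p,pats,ncls):
    A=np.concatenate([cover(p,o,w,ncls) for o,w in pats]); B=np.concatenate([p['pixels'][w[1]:w[3],w[0]:w[2]].reshape(-1,3) for o,w in pats]).astype(float)
    X=np.linalg.lstsq(A.T@A+1e-3*np.eye(ncls),A.T@B,rcond=None)[0]; return ((A@X-B)**2).mean()
def valve(p,q,i,a):
    x,y,_=hobpts(q,0)[i]; h=q[2]; pl=lambda P,ang:place(P,x,y,ang)
    fin=box(4,.0115*1000,2,13,29)/1000.; sh=[(2,pl(np.r_[circ(.006,.013),circ(.006,.029)],0))]; f=[(3,pl(fin,h+a))]
    cam=-np.array(p['extrinsics'])[:3,:3].T@np.array(p['extrinsics'])[:3,3]; near=np.dot([np.cos(h+a),np.sin(h+a)],cam[:2]-[x,y])>0
    o=[(1,pl(np.r_[circ(.024,.010),circ(.024,.013)],0)),(6,pl(box(.031,.045,.002,.01,.0101),h))]
    return o+(sh+f if near else f+sh)+[(4,pl(circ(.006,.029),0)),(5,pl(fin[fin[:,2]>.02],h+a))]
def win(p,X,w,h=None): u,v=np.round(proj(p,X)[0]).astype(int); h=h or w; return (u-w,v-h,u+w+1,v+h+1)
def fithob(p,q=(.5535,.1095,-.058),an=(.9,.9,.9,.9)):
    q=np.array(q); W=[win(p,X,12) for X in hobpts(q,.018,.006)]
    f=lambda t:cost(p,[(valve(p,t[:3]*[.01,.01,.1],i,t[3+i]),W[i]) for i in range(4)],7)
    t=np.r_[q/[.01,.01,.1],an]
    for i in range(4): # coarse angle scan
        c=[(f(np.r_[t[:3+i],a,t[4+i:]]),a) for a in np.arange(.5,1.55,.15)]; t[3+i]=min(c)[1]
    for _ in range(2): r=minimize(f,t,method='Powell',options=dict(maxiter=4,xtol=2e-3,ftol=1e-5)); t=r.x
    return t[:3]*[.01,.01,.1],t[3:],r.fun
def knob(p,x,y,a,z=.003):
    pl=lambda P:place(P,x,y,a,z)
    return [(1,pl(np.r_[circ(.0215,0),circ(.0215,.02)])),(2,pl(circ(.0215,.02))),(3,pl(box(-.02,.012,.007,.02,.044))),(4,pl(box(.012,.02,.007,.02,.044))),(5,pl(box(-.02,.012,.007,.044,.0441))),(6,pl(box(.012,.02,.007,.044,.0441)))]
def fitknob(p,x,y,a=None,z=.003):
    W=win(p,[x,y,z+.02],14); f=lambda t:cost(p,[(knob(p,t[0]/100,t[1]/100,t[2],z),W)],7)
    a0=min((f([x*100,y*100,b]),b) for b in (np.arange(-3.14,3.14,.2) if a is None else a+np.arange(-.6,.7,.15)))[1]
    r=minimize(f,[x*100,y*100,a0],method='Nelder-Mead',options=dict(initial_simplex=np.array([[x*100,y*100,a0],[x*100+.3,y*100,a0],[x*100,y*100+.3,a0],[x*100,y*100,a0+.2]]),maxiter=150,xatol=1e-3))
    return np.r_[r.x[:2]/100,r.x[2]],r.fun
E
python3 - <<'E'
from fit import *
P={c:shot(c) for c in('top','side')}
for c,p in P.items():
    q,a,f=fithob(p); print(c,q.round(4),np.degrees(q[2]).round(2),a.round(2),round(f,1))
P['top0']=dict(P['top'],pixels=cv2.cvtColor(cv2.imread('pics/top0.png'),4))
for k in((.449,-.35),(.4435,-.2355),(.5585,-.358),(.5715,-.2475)):
    for c in('top0','side'):
        r,f=fitknob(P[c],*k); print(c,r.round(4),round(f,1))
E
```

```text
top [ 0.5536  0.1111 -0.073 ] -4.18 [0.93 0.62 0.65 0.94] 22.5
side [ 0.552   0.1128 -0.0752] -4.31 [0.85 0.55 0.54 0.9 ] 2365.4
top0 [ 0.453  -0.3506  0.0799] 260.8
side [ 0.4516 -0.3488  0.02  ] 467.4
top0 [ 0.4464 -0.2359  0.2847] 301.4
side [ 0.4452 -0.2329  0.2078] 642.2
top0 [ 0.5618 -0.3613  0.608 ] 340.0
side [ 0.5597 -0.3597  0.5979] 427.0
top0 [ 0.5731 -0.2498 -0.0339] 296.7
side [ 0.5722 -0.2478 -0.0988] 607.1
```

The top fit is tight: residual 22, hob yaw −4.2°, keys at 0.93, 0.62, 0.65 and 0.94. The side camera differs by a steady (−1.4, +2) mm. I'll grip the first knob lengthwise and then crosswise, to centre it and calibrate the bias.

```bash
python3 - <<'E'
from h import *
print(rel([.5722,-.249,.10]))
E
```

```text
[-163.7   34.8   77.3]
```

Emit:
{"method": "move_arm", "body": {
  "targets": [
    [[-50,10,0],[0,0,1],-1],
    [[-100,20,20],[0,0,2],-1],
    [[-150,30,50],[0,0,3],-1],
    [[-163.7,34.8,77],[0,0,4],-1],
    [[-163.7,34.8,77],[0,0,4.62],-1]
  ]
}}

```text
clock: 9.52
tcp_pos: [0.5715, -0.2489, 0.0966]
orientation: [-0.002, 0.733, 0.68, -0.001]
wrist_force: [-0.5, 0.5, 0.2]
finger_gap: 0.0856
grip_force: 0.0
```

Emit:
{"method": "move_arm", "body": {
  "targets": [
    [[0,0,0],[0,0,0],-1],
    [[0,0,50],[0,0,0],-1],
    [[0,0,72],[0,0,0],-0.5],
    [[0,0,72],[0,0,0],1],
    [[0,0,72],[0,0,0],1]
  ],
  "squeeze": 20
}}

```text
clock: 10.15
tcp_pos: [0.573, -0.2494, 0.0299]
orientation: [0.001, 0.732, 0.682, 0.0]
wrist_force: [-0.0, 0.0, -0.2]
finger_gap: 0.0394
grip_force: 21.8
```

Emit:
{"method": "move_arm", "body": {
  "targets": [
    [[0,0,0],[0,0,0],1],
    [[0,0,0],[0,0,0],1],
    [[0,0,0],[0,0,0],1]
  ]
}}

```text
clock: 10.52
tcp_pos: [0.5728, -0.2492, 0.0292]
orientation: [0.001, 0.732, 0.681, 0.0]
wrist_force: [-0.5, -0.3, 2.2]
finger_gap: 0.0397
grip_force: 22.1
```

Emit:
{"method": "move_arm", "body": {
  "targets": [
    [[0,0,0],[0,0,0],-1],
    [[0,0,0],[0,0,0],-1],
    [[0,0,0],[0,0,-1],-1],
    [[0,0,0],[0,0,-2],-1],
    [[0,0,0],[0,0,-3],-1]
  ]
}}

```text
clock: 11.15
tcp_pos: [0.5721, -0.2488, 0.0282]
orientation: [-0.0, 0.528, 0.849, -0.0]
wrist_force: [-0.3, 0.6, 0.3]
finger_gap: 0.0852
grip_force: 0.0
```

Emit:
{"method": "move_arm", "body": {
  "targets": [
    [[0,0,0],[0,0,-1],-1],
    [[0,0,0],[0,0,-2],-1],
    [[0,0,0],[0,0,-3],-1],
    [[0,0,0],[0,0,-4],-1],
    [[0,0,0],[0,0,-5],-1]
  ]
}}

```text
clock: 11.78
tcp_pos: [0.5721, -0.2488, 0.0282]
orientation: [-0.0, 0.12, 0.993, 0.0]
wrist_force: [0.1, 0.2, -0.2]
finger_gap: 0.0851
grip_force: 0.0
```

```bash
python3 - <<'E'
from fit import *
st()
for c in('top','side'):
    p=shot(c); print(c,fitknob(p,.5725,-.249,-.05))
E
```

```text
{'clock': 11.775, 'tcp_pos': [0.5721, -0.2488, 0.0282], 'orientation': [-0.0001, 0.1198, 0.9928, 0.0], 'joint_pos': [-0.5389, 0.533, -0.1376, 0.9005, -0.0, -0.2987], 'wrist_force': [0.0885, 0.1556, -0.1854], 'finger_gap': 0.0851}
top (array([ 0.59401116, -0.26222678,  0.33625179]), np.float64(1736.5668621919285))
side (array([ 0.57365312, -0.24198502,  0.51348102]), np.float64(983.6919642945942))
```

Emit:
{"method": "move_arm", "body": {
  "targets": [
    [[0,0,0],[0,0,-1],0.2],
    [[0,0,0],[0,0,-1],1],
    [[0,0,0],[0,0,-1],1],
    [[0,0,0],[0,0,-1],1],
    [[0,0,0],[0,0,-1],1]
  ],
  "squeeze": 40
}}

```text
clock: 12.5
tcp_pos: [0.5723, -0.249, 0.0284]
orientation: [0.0, 0.036, 0.999, -0.0]
wrist_force: [-0.1, 0.8, 0.3]
finger_gap: 0.0135
grip_force: 40.8
```

```bash
python3 - <<'E'
from fit import *
s=st(); print('psi',np.degrees(2*np.arctan2(s['orientation'][2],s['orientation'][1])))
E
```

```text
{'clock': 12.5, 'tcp_pos': [0.5723, -0.249, 0.0284], 'orientation': [0.0001, 0.0362, 0.9993, -0.0001], 'joint_pos': [-0.5388, 0.5327, -0.1373, 0.9004, -0.0001, -0.4663], 'wrist_force': [-0.1158, 0.8477, 0.3124], 'finger_gap': 0.0135}
psi 175.84617588352762
```

Emit:
{"method": "move_arm", "body": {
  "targets": [
    [[0,0,-30],[0,0,0],1],
    [[0,0,-80],[0,0,0],1],
    [[10,60,-92],[0,0,0],1],
    [[22,120,-92],[0,0,0],1],
    [[34,180,-92],[0,0,0],1]
  ]
}}

```text
clock: 13.12
tcp_pos: [0.5508, -0.0655, 0.1206]
orientation: [0.0, 0.037, 0.999, -0.0]
wrist_force: [1.6, 0.8, -0.2]
finger_gap: 0.0133
grip_force: 40.7
```

Emit:
{"method": "move_arm", "body": {
  "targets": [
    [[12,58.6,0],[0,0,-1],1],
    [[12,58.6,0],[0,0,-2],1],
    [[12,58.6,0],[0,0,-3],1],
    [[12,58.6,0],[0,0,-4],1],
    [[12,58.6,0],[0,0,-5],1]
  ]
}}

```text
clock: 13.75
tcp_pos: [0.5431, -0.0074, 0.1202]
orientation: [-0.0, -0.392, 0.92, 0.0]
wrist_force: [-0.7, -0.2, -0.4]
finger_gap: 0.013
grip_force: 40.7
```

Emit:
{"method": "move_arm", "body": {
  "targets": [
    [[0,0,0],[0,0,-0.27],1],
    [[0,0,30],[0,0,-0.27],1],
    [[0,0,60],[0,0,-0.27],1],
    [[0,0,60],[0,0,-0.27],1]
  ]
}}

```text
clock: 14.25
tcp_pos: [0.5409, -0.0072, 0.0581]
orientation: [-0.002, -0.411, 0.911, 0.001]
wrist_force: [-0.3, -0.7, -1.1]
finger_gap: 0.0131
grip_force: 40.6
```

```bash
python3 - <<'E'
from h import *
s=st(); print(rel([.5437,-.0077,.057])); o=s['orientation'];print('psi',np.degrees(2*np.arctan2(o[2],o[1])))
p=shot('side'); a=p['pixels'][150:270,170:320]; cv2.imwrite('pics/v4.png',cv2.resize(cv2.cvtColor(a,4),None,fx=5,fy=5,interpolation=2))
E
```

```text
{'clock': 14.25, 'tcp_pos': [0.5409, -0.0072, 0.0581], 'orientation': [-0.0023, -0.4113, 0.9115, 0.0015], 'joint_pos': [-0.1618, 0.3678, -0.3234, 0.885, -0.0001, -1.0096], 'wrist_force': [-0.3214, -0.7156, -1.0803], 'finger_gap': 0.0131}
[-1.5 -2.4  1.1]
psi 228.57496279023655
```

View pics/v4.png

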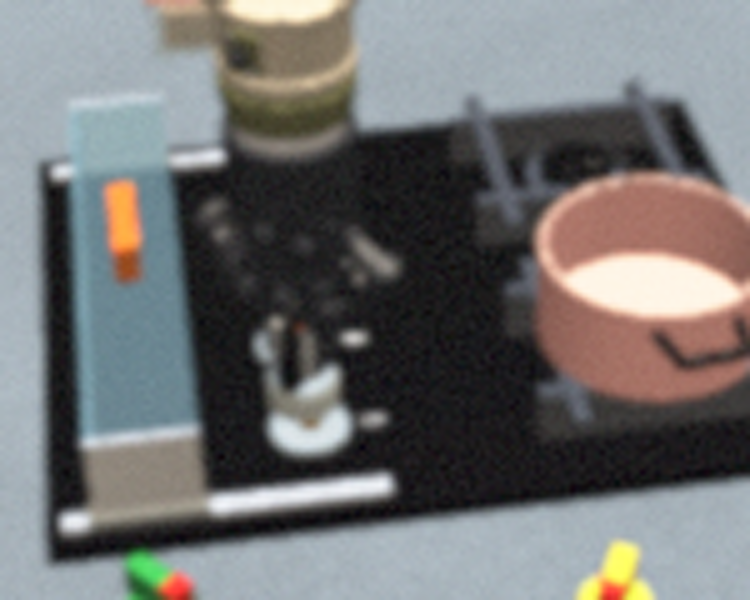

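Side crop: the knob is held over valve 4, with the bezel at (310,427) and the skirt at (305,395). It looks aligned, so I'll settle and press gently.

Emit:
{"method": "move_arm", "body": {
  "targets": [
    [[0,0,0],[0,0,0],1],
    [[0,0,0],[0,0,0],1],
    [[0,0,0],[0,0,0],1]
  ]
}}

```text
clock: 14.68
tcp_pos: [0.5439, -0.0077, 0.0612]
orientation: [0.001, -0.412, 0.911, -0.0]
wrist_force: [-0.6, 0.0, -0.1]
finger_gap: 0.0133
grip_force: 40.6
```

Emit:
{"method": "move_arm", "body": {
  "targets": [
    [[0,0,2],[0,0,0],1],
    [[0,0,4],[0,0,0],1],
    [[0,0,6],[0,0,0],1],
    [[0,0,7],[0,0,0],1],
    [[0,0,7],[0,0,0],1]
  ]
}}

```text
clock: 15.3
tcp_pos: [0.5432, -0.0076, 0.0531]
orientation: [-0.0, -0.412, 0.911, 0.0]
wrist_force: [-0.1, 0.3, -1.2]
finger_gap: 0.0129
grip_force: 25.1
```

Emit:
{"method": "move_arm", "body": {
  "targets": [
    [[0,0,0],[0,0,0],1],
    [[0,0,0],[0,0,0],1]
  ]
}}

```text
clock: 15.55
tcp_pos: [0.5434, -0.0077, 0.0534]
orientation: [0.0, -0.412, 0.911, -0.0]
wrist_force: [-0.7, 0.3, -1.6]
finger_gap: 0.0131
grip_force: 44.7
```

Emit:
{"method": "move_arm", "body": {
  "targets": [
    [[0,0,2],[0,0,0],1],
    [[0,0,4],[0,0,0],1],
    [[0,0,6],[0,0,0],1],
    [[0,0,6],[0,0,0],1]
  ]
}}

```text
clock: 16.05
tcp_pos: [0.5432, -0.0076, 0.047]
orientation: [-0.0, -0.412, 0.911, 0.0]
wrist_force: [0.5, 0.2, -0.1]
finger_gap: 0.0125
grip_force: 44.8
```

Emit:
{"method": "move_arm", "body": {
  "targets": [
    [[0,0,3],[0,0,0],1],
    [[0,0,6],[0,0,0],1],
    [[0,0,8],[0,0,0],1],
    [[0,0,9],[0,0,0],1],
    [[0,0,9],[0,0,0],1]
  ]
}}

```text
clock: 16.68
tcp_pos: [0.5433, -0.0076, 0.0384]
orientation: [-0.0, -0.412, 0.911, -0.0]
wrist_force: [0.2, 0.2, 1.5]
finger_gap: 0.0134
grip_force: 45.1
```

```bash
python3 - <<'E'
from h import *
s=st()
p=shot('side'); a=p['pixels'][190:270,190:270]; cv2.imwrite('pics/v4b.png',cv2.resize(cv2.cvtColor(a,4),None,fx=6,fy=6,interpolation=2))
E
```

```text
{'clock': 16.675, 'tcp_pos': [0.5433, -0.0076, 0.0384], 'orientation': [-0.0, -0.4116, 0.9114, -0.0], 'joint_pos': [-0.1617, 0.389, -0.3474, 0.8343, -0.0001, -1.0102], 'wrist_force': [0.1906, 0.2172, 1.5158], 'finger_gap': 0.0134}
```

View pics/v4b.png

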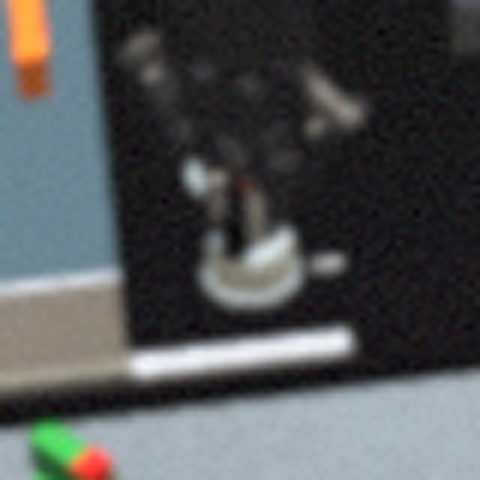

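The knob is home on valve 4: TCP 0.0384, just as predicted. Now I'll turn it clockwise to off, release and lift.

Emit:
{"method": "move_arm", "body": {
  "targets": [
    [[0,0,0],[0,0,1],1],
    [[0,0,0],[0,0,2],1],
    [[0,0,0],[0,0,3],1],
    [[0,0,0],[0,0,4],1],
    [[0,0,0],[0,0,5],1]
  ]
}}

```text
clock: 17.35
tcp_pos: [0.5436, -0.0071, 0.0384]
orientation: [0.0, 0.015, 1.0, 0.001]
wrist_force: [0.2, 1.5, 0.2]
finger_gap: 0.0129
grip_force: 45.0
```

Emit:
{"method": "move_arm", "body": {
  "targets": [
    [[0,0,0],[0,0,0.6],1],
    [[0,0,0],[0,0,1.0],1],
    [[0,0,0],[0,0,1.0],1],
    [[0,0,0],[0,0,1.0],1]
  ]
}}

```text
clock: 17.85
tcp_pos: [0.5437, -0.0072, 0.0385]
orientation: [0.0, 0.098, 0.995, 0.001]
wrist_force: [1.2, 2.8, 0.7]
finger_gap: 0.0133
grip_force: 45.0
```

```bash
python3 - <<'E'
from h import *
s=st();o=s['orientation'];print('psi',np.degrees(2*np.arctan2(o[2],o[1])),s['ft_torque'])
E
```

```text
{'clock': 17.85, 'tcp_pos': [0.5437, -0.0072, 0.0385], 'orientation': [0.0004, 0.0985, 0.9951, 0.0005], 'joint_pos': [-0.1614, 0.3891, -0.3471, 0.8339, 0.001, 0.0358], 'wrist_force': [1.2188, 2.7823, 0.7149], 'finger_gap': 0.0133}
psi 168.69947794595805 [ 0.7752852  -0.23971822  0.01747671]
```

Emit:
{"method": "move_arm", "body": {
  "targets": [
    [[0,0,0],[0,0,0],0],
    [[0,0,0],[0,0,0],0],
    [[0,0,-25],[0,0,0],0],
    [[0,0,-70],[0,0,0],0],
    [[0,-60,-90],[0,0,0],-0.5]
  ]
}}

```text
clock: 18.48
tcp_pos: [0.5335, -0.0644, 0.1306]
orientation: [0.002, 0.096, 0.995, -0.0]
wrist_force: [1.4, -1.2, -0.2]
finger_gap: 0.0597
grip_force: 0.0
```

Emit:
{"method": "move_arm", "body": {
  "targets": [
    [[0,-60,0],[0,0,0],-0.5],
    [[0,-120,0],[0,0,0],-0.5]
  ]
}}

```text
clock: 18.73
tcp_pos: [0.5077, -0.1853, 0.1288]
orientation: [0.001, 0.099, 0.995, -0.001]
wrist_force: [1.0, 0.5, 0.1]
finger_gap: 0.0638
grip_force: 0.0
```

```bash
python3 - <<'E'
from fit import *
s=st();o=s['orientation'];psi=2*np.arctan2(o[2],o[1])
print(np.degrees(psi))
for c in('top','side'):
    p=shot(c); q=[.5437,-.0077]
    print(c,'v4',fitknob(p,*q,-.07,z=.013))
    for k in((.449,-.35,.05),(.4435,-.2355,.25),(.5605,-.360,.6)):
        r,f=fitknob(p,*k); print(c,r.round(4),round(f,1))
    if c=='top': cv2.imwrite('pics/top2.png',cv2.resize(cv2.cvtColor(p['pixels'],4)[115:270,180:400],None,fx=3.5,fy=3.5,interpolation=2))
E
```

```text
{'clock': 18.725, 'tcp_pos': [0.5077, -0.1853, 0.1288], 'orientation': [0.0006, 0.0988, 0.9951, -0.0006], 'joint_pos': [-0.4982, 0.2985, -0.2322, 1.0385, -0.0007, -0.3003], 'wrist_force': [0.9665, 0.4684, 0.1482], 'finger_gap': 0.0638}
168.66201445780894
top v4 (array([ 0.54345039, -0.007759  , -0.19025771]), np.float64(131.8369822126737))
top [ 0.4614 -0.327  -0.6442] 278.7
top [ 0.4181 -0.2598  2.6931] 709.2
top [ 0.5902 -0.3518  1.1818] 152.1
side v4 (array([ 0.54403189, -0.01228743,  0.22175185]), np.float64(994.1481744943198))
side [ 0.4514 -0.3488  0.0254] 457.1
side [ 0.445  -0.233   0.2204] 639.5
side [ 0.5597 -0.3596  0.598 ] 413.9
```

View pics/top2.png

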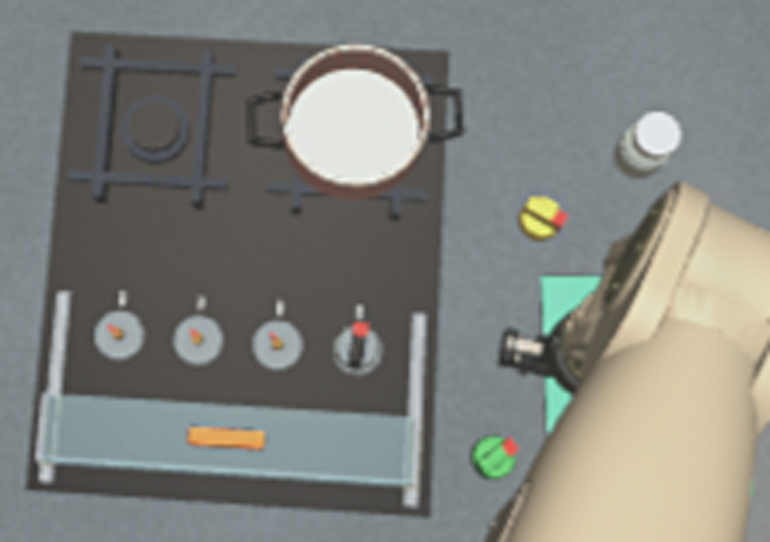

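Top crop: valve 4's knob is home, its red pointer at the white mark at (360,325). Next is the knob at (0.4457, −0.2345), to go on valve 3.

Emit:
{"method": "move_arm", "body": {
  "targets": [
    [[25,-30,0],[0,0,1],-1],
    [[51.1,-60.4,15],[0,0,2],-1],
    [[51.1,-60.4,28.8],[0,0,3],-1],
    [[51.1,-60.4,28.8],[0,0,4],-1],
    [[51.1,-60.4,28.8],[0,0,5],-1]
  ]
}}

```text
clock: 19.45
tcp_pos: [0.4455, -0.232, 0.099]
orientation: [-0.0, 0.513, 0.858, -0.0]
wrist_force: [-0.7, 0.1, 0.9]
finger_gap: 0.0853
grip_force: 0.0
```

Emit:
{"method": "move_arm", "body": {
  "targets": [
    [[0,0,0],[0,0,1],-1],
    [[0,0,0],[0,0,1.44],-1],
    [[0,0,0],[0,0,1.44],-1],
    [[0,0,0],[0,0,1.44],-1]
  ]
}}

```text
clock: 19.95
tcp_pos: [0.4459, -0.2322, 0.0992]
orientation: [-0.0, 0.614, 0.79, -0.0]
wrist_force: [0.5, 0.2, -0.0]
finger_gap: 0.0856
grip_force: 0.0
```

```bash
python3 - <<'E'
from h import *
s=st();o=s['orientation'];print('psi',np.degrees(2*np.arctan2(o[2],o[1]))); print(rel([.4457,-.2345,.028]))
E
```

```text
{'clock': 19.95, 'tcp_pos': [0.4459, -0.2322, 0.0992], 'orientation': [-0.0001, 0.6135, 0.7897, -0.0001], 'joint_pos': [-0.6398, 0.2572, -0.3684, 0.9454, -0.0002, 0.6812], 'wrist_force': [0.5067, 0.1828, -0.0236], 'finger_gap': 0.0856}
psi 104.3094739323896
[-2.2 -0.7 71.2]
```

Emit:
{"method": "move_arm", "body": {
  "targets": [
    [[-2,-0.5,40],[0,0,0],-1],
    [[-2,-0.5,71],[0,0,0],-1],
    [[-2,-0.5,71],[0,0,0],1],
    [[-2,-0.5,71],[0,0,0],1],
    [[-2,-0.5,71],[0,0,0],1]
  ],
  "squeeze": 20
}}

```text
clock: 20.58
tcp_pos: [0.447, -0.2354, 0.0299]
orientation: [0.001, 0.614, 0.789, -0.0]
wrist_force: [0.0, 0.8, 0.2]
finger_gap: 0.0393
grip_force: 20.6
```

Emit:
{"method": "move_arm", "body": {
  "targets": [
    [[0,0,0],[0,0,0],1],
    [[0,0,0],[0,0,0],1],
    [[0,0,0],[0,0,0],-0.6],
    [[0,0,0],[0,0,0],-0.6],
    [[0,0,0],[0,0,-1],-0.6]
  ]
}}

```text
clock: 21.2
tcp_pos: [0.4457, -0.2344, 0.0281]
orientation: [-0.0, 0.541, 0.841, -0.0]
wrist_force: [0.7, 0.6, 0.2]
finger_gap: 0.0683
grip_force: 0.0
```

Emit:
{"method": "move_arm", "body": {
  "targets": [
    [[0,0,0],[0,0,-1],-0.6],
    [[0,0,0],[0,0,-2],-0.6],
    [[0,0,0],[0,0,-3],-0.6],
    [[0,0,0],[0,0,-4],-0.6],
    [[0,0,0],[0,0,-5],-0.6]
  ]
}}

```text
clock: 21.82
tcp_pos: [0.4457, -0.2344, 0.028]
orientation: [-0.0, 0.134, 0.991, 0.0]
wrist_force: [-0.1, 0.1, -0.7]
finger_gap: 0.0684
grip_force: 0.0
```

Emit:
{"method": "move_arm", "body": {
  "targets": [
    [[0,0,0],[0,0,-1],-0.6],
    [[0,0,0],[0,0,-2],-0.6],
    [[0,0,0],[0,0,-3],0.2],
    [[0,0,0],[0,0,-3],1],
    [[0,0,0],[0,0,-3],1]
  ],
  "squeeze": 40
}}

```text
clock: 22.45
tcp_pos: [0.4458, -0.2345, 0.0282]
orientation: [-0.0, -0.122, 0.992, 0.0]
wrist_force: [-0.7, -0.3, -0.3]
finger_gap: 0.0137
grip_force: 3.1
```

Emit:
{"method": "move_arm", "body": {
  "targets": [
    [[0,0,0],[0,0,0],1],
    [[0,0,0],[0,0,0],1],
    [[0,0,0],[0,0,0],1]
  ]
}}

```text
clock: 22.82
tcp_pos: [0.4459, -0.2346, 0.0283]
orientation: [0.0, -0.123, 0.992, -0.0]
wrist_force: [1.4, -0.3, -0.4]
finger_gap: 0.013
grip_force: 40.2
```

```bash
cat > go.py <<'E'
import sys
from h import *
Q=np.array([.5523,.1121,-.0735]); 
def vpos(i): y=[.12,.04,-.04,-.12][i-1]; return np.array([Q[0]-np.sin(Q[2])*y,Q[1]+np.cos(Q[2])*y])
def valve_move(i,a,z):
    s=st();o=s['orientation'];psi=np.degrees(2*np.arctan2(o[2],o[1])); tgt=np.degrees(Q[2]+a)+180
    print('psi',psi.round(2),'az',((psi-tgt+180)%360-180).round(1)/10,'rel',rel([*vpos(i),z]),'valve',vpos(i).round(4))
E
python3 - <<'E'
from go import *
valve_move(3,.62,.12)
E
```

```text
{'clock': 22.825, 'tcp_pos': [0.4459, -0.2346, 0.0283], 'orientation': [0.0, -0.1235, 0.9923, -0.0], 'joint_pos': [-0.6437, 0.3364, -0.4594, 0.7749, -0.0, -0.8913], 'wrist_force': [1.3501, -0.3484, -0.4209], 'finger_gap': 0.013}
psi 194.19 az -1.7100000000000002 rel [-175.5  272.1  -91.7] valve [0.5494 0.0722]
```

Emit:
{"method": "move_arm", "body": {
  "targets": [
    [[0,0,-45],[0,0,0],1],
    [[0,0,-91.7],[0,0,0],1],
    [[-30,46,-91.7],[0,0,0],1],
    [[-60,92,-91.7],[0,0,0],1],
    [[-90,138,-91.7],[0,0,0],1]
  ]
}}

```text
clock: 23.45
tcp_pos: [0.4996, -0.0774, 0.1202]
orientation: [0.0, -0.123, 0.992, -0.0]
wrist_force: [1.1, -0.4, -0.6]
finger_gap: 0.0131
grip_force: 40.2
```

Emit:
{"method": "move_arm", "body": {
  "targets": [
    [[-28,45,0],[0,0,-1],1],
    [[-57,90,0],[0,0,-1.71],1],
    [[-85.5,134,0],[0,0,-1.71],1],
    [[-85.5,134,0],[0,0,-1.71],1],
    [[-85.5,134,30],[0,0,-1.71],1]
  ]
}}

```text
clock: 24.08
tcp_pos: [0.5512, 0.0725, 0.0915]
orientation: [0.002, -0.27, 0.963, -0.001]
wrist_force: [0.4, -0.2, -1.1]
finger_gap: 0.0129
grip_force: 40.1
```

Emit:
{"method": "move_arm", "body": {
  "targets": [
    [[0,0,20],[0,0,0],1],
    [[0,0,31],[0,0,0],1],
    [[0,0,31],[0,0,0],1],
    [[0,0,31],[0,0,0],1]
  ]
}}

```text
clock: 24.58
tcp_pos: [0.5498, 0.0718, 0.0598]
orientation: [0.001, -0.27, 0.963, -0.0]
wrist_force: [0.7, -0.4, -0.7]
finger_gap: 0.0132
grip_force: 40.1
```

```bash
python3 - <<'E'
from go import *
valve_move(3,.62,.0384)
E
```

```text
{'clock': 24.575, 'tcp_pos': [0.5498, 0.0718, 0.0598], 'orientation': [0.0006, -0.2696, 0.963, -0.0002], 'joint_pos': [-0.0148, 0.3841, -0.2936, 0.8918, -0.0001, -0.5607], 'wrist_force': [0.7179, -0.4067, -0.6829], 'finger_gap': 0.0132}
psi 211.28 az -0.0 rel [ 0.2  0.6 21.4] valve [0.5494 0.0722]
```

Aligned; descending in steps.

Emit:
{"method": "move_arm", "body": {
  "targets": [
    [[0,0.3,3],[0,0,0],1],
    [[0,0.3,6],[0,0,0],1],
    [[0,0.3,7],[0,0,0],1],
    [[0,0.3,8],[0,0,0],1],
    [[0,0.3,8],[0,0,0],1]
  ]
}}

```text
clock: 25.2
tcp_pos: [0.549, 0.0725, 0.0509]
orientation: [-0.0, -0.27, 0.963, -0.0]
wrist_force: [0.4, 0.1, -1.2]
finger_gap: 0.0131
grip_force: 40.2
```

Emit:
{"method": "move_arm", "body": {
  "targets": [
    [[0,0,1],[0,0,0],1],
    [[0,0,2],[0,0,0],1],
    [[0,0,2],[0,0,0],1]
  ]
}}

```text
clock: 25.58
tcp_pos: [0.549, 0.0725, 0.0488]
orientation: [-0.0, -0.27, 0.963, -0.0]
wrist_force: [-0.3, -0.1, -0.5]
finger_gap: 0.013
grip_force: 40.2
```

Emit:
{"method": "move_arm", "body": {
  "targets": [
    [[0,0,3],[0,0,0],1],
    [[0,0,6],[0,0,0],1],
    [[0,0,9],[0,0,0],1],
    [[0,0,10.5],[0,0,0],1],
    [[0,0,10.5],[0,0,0],1]
  ]
}}

```text
clock: 26.2
tcp_pos: [0.5491, 0.0724, 0.0384]
orientation: [-0.0, -0.27, 0.963, -0.0]
wrist_force: [-0.4, -0.3, -1.3]
finger_gap: 0.0132
grip_force: 40.1
```

Emit:
{"method": "move_arm", "body": {
  "targets": [
    [[0,0,0],[0,0,1],1],
    [[0,0,0],[0,0,2],1],
    [[0,0,0],[0,0,3],1],
    [[0,0,0],[0,0,4],1],
    [[0,0,0],[0,0,4.4],1]
  ]
}}

```text
clock: 26.82
tcp_pos: [0.5495, 0.0728, 0.0385]
orientation: [0.0, 0.112, 0.994, 0.0]
wrist_force: [0.6, 1.2, -2.3]
finger_gap: 0.013
grip_force: 39.9
```

Emit:
{"method": "move_arm", "body": {
  "targets": [
    [[0,0,0],[0,0,0],1],
    [[0,0,0],[0,0,0],1]
  ]
}}

```text
clock: 27.08
tcp_pos: [0.5495, 0.0728, 0.0385]
orientation: [0.0, 0.11, 0.994, 0.0]
wrist_force: [1.7, 1.9, -2.3]
finger_gap: 0.0131
grip_force: 39.9
```

```bash
python3 - <<'E'
from go import *
valve_move(3,0,.0384)
E
```

```text
{'clock': 27.075, 'tcp_pos': [0.5495, 0.0728, 0.0385], 'orientation': [0.0003, 0.1098, 0.994, 0.0003], 'joint_pos': [-0.0135, 0.4064, -0.3196, 0.8441, 0.0006, 0.2065], 'wrist_force': [1.6951, 1.9452, -2.2648], 'finger_gap': 0.0131}
psi 167.4 az -0.8400000000000001 rel [-0.  -0.6  0.1] valve [0.5494 0.0722]
```

Emit:
{"method": "move_arm", "body": {
  "targets": [
    [[0,0,0],[0,0,0],0],
    [[0,0,0],[0,0,0],0],
    [[0,0,-25],[0,0,0],0],
    [[0,0,-70],[0,0,0],0],
    [[0,-60,-90],[0,0,0],-0.5]
  ]
}}

```text
clock: 27.7
tcp_pos: [0.5382, 0.0162, 0.131]
orientation: [0.002, 0.107, 0.994, 0.0]
wrist_force: [0.3, -1.1, 0.3]
finger_gap: 0.059
grip_force: 0.0
```

Emit:
{"method": "move_arm", "body": {
  "targets": [
    [[0,-60,0],[0,0,0],-1],
    [[0,-120,0],[0,0,0],-1],
    [[0,-180,0],[0,0,0],-1]
  ]
}}

```text
clock: 28.08
tcp_pos: [0.4959, -0.1628, 0.1287]
orientation: [0.0, 0.11, 0.994, -0.0]
wrist_force: [0.5, -0.3, -0.2]
finger_gap: 0.0853
grip_force: 0.0
```

```bash
python3 - <<'E'
from fit import *
from go import valve_move
p=shot('top'); print('v3',fitknob(p,.5494,.0722,-.18,z=.013),'v4',fitknob(p,.5434,-.0077,-.18,z=.013))
p=shot('side')
for k in((.452,-.349,.03),(.5605,-.360,.6)):
    r,f=fitknob(p,*k); print(r.round(4),round(f,1))
s=st(); print(rel([.4518,-.3498,.10]))
E
```

```text
v3 (array([ 0.54904444,  0.07171773, -0.17318042]), np.float64(146.29221715140642)) v4 (array([ 0.54329435, -0.00770074, -0.18725333]), np.float64(133.37609622712196))
[ 0.4515 -0.3489  0.0064] 459.9
[ 0.5597 -0.3597  0.5981] 422.3
{'clock': 28.175, 'tcp_pos': [0.4956, -0.1665, 0.1286], 'orientation': [0.0004, 0.1142, 0.9935, -0.0012], 'joint_pos': [-0.4765, 0.2668, -0.2764, 1.0259, -0.002, -0.2477], 'wrist_force': [0.8689, 0.7202, 0.3313], 'finger_gap': 0.0854}
[   1.1 -188.4   29. ]
```

Emit:
{"method": "move_arm", "body": {
  "targets": [
    [[0,-60,0],[0,0,1],-1],
    [[0,-120,10],[0,0,2],-1],
    [[1,-180,20],[0,0,3],-1],
    [[1,-188,29],[0,0,4],-1],
    [[1,-188,29],[0,0,5],-1]
  ]
}}

```text
clock: 28.8
tcp_pos: [0.4534, -0.3446, 0.0982]
orientation: [-0.001, 0.523, 0.852, 0.0]
wrist_force: [1.0, 0.5, -0.1]
finger_gap: 0.0854
grip_force: 0.0
```

Emit:
{"method": "move_arm", "body": {
  "targets": [
    [[0,0,0],[0,0,1],-1],
    [[0,0,0],[0,0,2],-1],
    [[0,0,0],[0,0,2.49],-1],
    [[0,0,0],[0,0,2.49],-1],
    [[0,0,0],[0,0,2.49],-1]
  ]
}}

```text
clock: 29.42
tcp_pos: [0.4544, -0.3438, 0.0993]
orientation: [-0.0, 0.691, 0.723, -0.0]
wrist_force: [0.4, -0.7, 0.5]
finger_gap: 0.0854
grip_force: 0.0
```

```bash
python3 - <<'E'
from h import *
s=st();o=s['orientation'];print('psi',np.degrees(2*np.arctan2(o[2],o[1]))); print(rel([.452,-.3497,.0282]))
E
```

```text
{'clock': 29.425, 'tcp_pos': [0.4544, -0.3438, 0.0993], 'orientation': [-0.0, 0.6914, 0.7225, -0.0], 'joint_pos': [-0.7885, 0.3755, -0.1984, 0.997, -0.0, 0.7383], 'wrist_force': [0.4323, -0.7229, 0.5227], 'finger_gap': 0.0854}
psi 92.52295044445586
[-5.8 -2.7 71.1]
```

Emit:
{"method": "move_arm", "body": {
  "targets": [
    [[-5.8,-2.7,40],[0,0,0],-1],
    [[-5.8,-2.7,71],[0,0,0],-1],
    [[-5.8,-2.7,71],[0,0,0],1],
    [[-5.8,-2.7,71],[0,0,0],1],
    [[-5.8,-2.7,71],[0,0,0],1]
  ],
  "squeeze": 20
}}

```text
clock: 30.05
tcp_pos: [0.4529, -0.3511, 0.0301]
orientation: [0.002, 0.692, 0.722, -0.0]
wrist_force: [0.3, 0.2, -1.1]
finger_gap: 0.0392
grip_force: 20.8
```

Emit:
{"method": "move_arm", "body": {
  "targets": [
    [[0,0,0],[0,0,0],1],
    [[0,0,0],[0,0,0],1],
    [[0,0,0],[0,0,0],-0.6],
    [[0,0,0],[0,0,0],-0.6],
    [[0,0,0],[0,0,-1],-0.6]
  ]
}}

```text
clock: 30.68
tcp_pos: [0.4516, -0.3499, 0.028]
orientation: [-0.0, 0.625, 0.781, 0.0]
wrist_force: [0.1, 0.6, 0.3]
finger_gap: 0.0682
grip_force: 0.0
```

Emit:
{"method": "move_arm", "body": {
  "targets": [
    [[0,0,0],[0,0,-1],-0.6],
    [[0,0,0],[0,0,-2],-0.6],
    [[0,0,0],[0,0,-3],-0.6],
    [[0,0,0],[0,0,-4],-0.6],
    [[0,0,0],[0,0,-5],-0.6]
  ]
}}

```text
clock: 31.3
tcp_pos: [0.4516, -0.3499, 0.0279]
orientation: [-0.0, 0.236, 0.972, 0.0]
wrist_force: [0.4, -0.9, 0.6]
finger_gap: 0.0684
grip_force: 0.0
```

Emit:
{"method": "move_arm", "body": {
  "targets": [
    [[0,0,0],[0,0,-1],-0.6],
    [[0,0,0],[0,0,-2],-0.6],
    [[0,0,0],[0,0,-3],0.2],
    [[0,0,0],[0,0,-3],1],
    [[0,0,0],[0,0,-3],1]
  ],
  "squeeze": 40
}}

```text
clock: 31.92
tcp_pos: [0.4517, -0.35, 0.0281]
orientation: [-0.0, -0.02, 1.0, 0.0]
wrist_force: [0.1, -1.0, 0.8]
finger_gap: 0.0137
grip_force: 3.4
```

Emit:
{"method": "move_arm", "body": {
  "targets": [
    [[0,0,0],[0,0,0],1],
    [[0,0,0],[0,0,0],1],
    [[0,0,0],[0,0,0],1]
  ]
}}

```text
clock: 32.3
tcp_pos: [0.4518, -0.3501, 0.0282]
orientation: [-0.0, -0.021, 1.0, -0.0]
wrist_force: [0.2, -1.4, -0.6]
finger_gap: 0.0127
grip_force: 39.9
```

```bash
python3 - <<'E'
from go import *
valve_move(2,.59,.12)
E
```

```text
{'clock': 32.3, 'tcp_pos': [0.4518, -0.3501, 0.0282], 'orientation': [-0.0, -0.0208, 0.9998, -0.0], 'joint_pos': [-0.7996, 0.4465, -0.2844, 0.8399, -0.0, -0.8413], 'wrist_force': [0.1708, -1.3724, -0.6319], 'finger_gap': 0.0127}
psi 182.39 az -2.7199999999999998 rel [-124.3  497.3  -91.8] valve [0.5552 0.152 ]
```

Emit:
{"method": "move_arm", "body": {
  "targets": [
    [[0,0,-45],[0,0,0],1],
    [[0,0,-91.8],[0,0,0],1],
    [[-14,56,-91.8],[0,0,0],1],
    [[-28,112,-91.8],[0,0,0],1],
    [[-42,168,-91.8],[0,0,0],1]
  ]
}}

```text
clock: 32.92
tcp_pos: [0.4868, -0.1791, 0.1202]
orientation: [0.0, -0.02, 1.0, -0.0]
wrist_force: [1.0, 0.7, -1.5]
finger_gap: 0.013
grip_force: 39.9
```

Emit:
{"method": "move_arm", "body": {
  "targets": [
    [[-14,56,0],[0,0,0],1],
    [[-28,112,0],[0,0,0],1],
    [[-42,168,0],[0,0,0],1],
    [[-56,224,0],[0,0,0],1],
    [[-70,280,0],[0,0,0],1]
  ]
}}

```text
clock: 33.55
tcp_pos: [0.545, 0.1041, 0.1201]
orientation: [0.0, -0.021, 1.0, -0.0]
wrist_force: [1.0, -0.5, -0.6]
finger_gap: 0.0128
grip_force: 39.9
```

Emit:
{"method": "move_arm", "body": {
  "targets": [
    [[-12.3,49.3,0],[0,0,-1],1],
    [[-12.3,49.3,0],[0,0,-2],1],
    [[-12.3,49.3,0],[0,0,-2.78],1],
    [[-12.3,49.3,30],[0,0,-2.78],1],
    [[-12.3,49.3,50],[0,0,-2.78],1]
  ]
}}

```text
clock: 34.17
tcp_pos: [0.5546, 0.1521, 0.069]
orientation: [-0.0, -0.261, 0.965, 0.0]
wrist_force: [0.2, -0.5, -0.5]
finger_gap: 0.0129
grip_force: 39.8
```

Emit:
{"method": "move_arm", "body": {
  "targets": [
    [[0,0,11],[0,0,0],1],
    [[0,0,11],[0,0,0],1],
    [[0,0,11],[0,0,0],1],
    [[0,0,11],[0,0,0],1]
  ]
}}

```text
clock: 34.67
tcp_pos: [0.5558, 0.1521, 0.06]
orientation: [0.001, -0.261, 0.965, -0.0]
wrist_force: [-0.3, 0.4, -0.5]
finger_gap: 0.0133
grip_force: 39.8
```

```bash
python3 - <<'E'
from go import *
valve_move(2,.60,.0384)
E
```

```text
{'clock': 34.675, 'tcp_pos': [0.5558, 0.1521, 0.06], 'orientation': [0.0009, -0.2606, 0.9655, -0.0002], 'joint_pos': [0.1278, 0.4203, -0.2361, 0.9126, -0.0001, -0.3995], 'wrist_force': [-0.3477, 0.409, -0.5297], 'finger_gap': 0.0133}
psi 210.21 az 0.0 rel [ 0.6  0.3 21.6] valve [0.5552 0.152 ]
```

Emit:
{"method": "move_arm", "body": {
  "targets": [
    [[0,0,3],[0,0,0],1],
    [[0,0,6],[0,0,0],1],
    [[0,0,8],[0,0,0],1],
    [[0,0,9],[0,0,0],1],
    [[0,0,9],[0,0,0],1]
  ]
}}

```text
clock: 35.3
tcp_pos: [0.555, 0.152, 0.0499]
orientation: [-0.0, -0.261, 0.965, -0.0]
wrist_force: [-0.1, -0.1, -0.9]
finger_gap: 0.013
grip_force: 39.8
```

Emit:
{"method": "move_arm", "body": {
  "targets": [
    [[0,0,1],[0,0,0],1],
    [[0,0,2],[0,0,0],1],
    [[0,0,2],[0,0,0],1]
  ]
}}

```text
clock: 35.67
tcp_pos: [0.555, 0.152, 0.0479]
orientation: [-0.0, -0.261, 0.965, -0.0]
wrist_force: [0.2, 0.4, -1.6]
finger_gap: 0.0131
grip_force: 39.8
```

It's on the shaft; pushing home, turning off, releasing, then heading to the last knob.

Emit:
{"method": "move_arm", "body": {
  "targets": [
    [[0,0,3],[0,0,0],1],
    [[0,0,6],[0,0,0],1],
    [[0,0,8.5],[0,0,0],1],
    [[0,0,9.6],[0,0,0],1],
    [[0,0,9.6],[0,0,0],1]
  ]
}}

```text
clock: 36.3
tcp_pos: [0.5551, 0.152, 0.0384]
orientation: [-0.0, -0.261, 0.965, -0.0]
wrist_force: [-0.8, -0.8, -1.7]
finger_gap: 0.013
grip_force: 39.8
```

Emit:
{"method": "move_arm", "body": {
  "targets": [
    [[0,0,0],[0,0,1],1],
    [[0,0,0],[0,0,2],1],
    [[0,0,0],[0,0,3],1],
    [[0,0,0],[0,0,4],1],
    [[0,0,0],[0,0,4.3],1]
  ]
}}

```text
clock: 36.92
tcp_pos: [0.5554, 0.1526, 0.0384]
orientation: [0.0, 0.112, 0.994, 0.001]
wrist_force: [1.1, 1.5, -2.6]
finger_gap: 0.0132
grip_force: 39.7
```

Emit:
{"method": "move_arm", "body": {
  "targets": [
    [[0,0,0],[0,0,0],1],
    [[0,0,0],[0,0,0],1]
  ]
}}

```text
clock: 37.17
tcp_pos: [0.5553, 0.1525, 0.0384]
orientation: [0.0, 0.111, 0.994, 0.001]
wrist_force: [1.3, 2.4, -1.9]
finger_gap: 0.0133
grip_force: 39.6
```

Emit:
{"method": "move_arm", "body": {
  "targets": [
    [[0,0,0],[0,0,0],0],
    [[0,0,0],[0,0,0],0],
    [[0,0,-25],[0,0,0],0],
    [[0,0,-70],[0,0,0],0],
    [[0,-60,-90],[0,0,0],-0.5]
  ]
}}

```text
clock: 37.8
tcp_pos: [0.5443, 0.0958, 0.131]
orientation: [0.003, 0.109, 0.994, 0.0]
wrist_force: [1.3, -0.6, 0.4]
finger_gap: 0.0595
grip_force: 0.0
```

Emit:
{"method": "move_arm", "body": {
  "targets": [
    [[0,-60,0],[0,0,0],-1],
    [[0,-120,0],[0,0,0],-1],
    [[0,-180,0],[0,0,0],-1],
    [[0,-240,0],[0,0,0],-1],
    [[0,-240,0],[0,0,0],-1]
  ]
}}

```text
clock: 38.42
tcp_pos: [0.488, -0.144, 0.1285]
orientation: [0.0, 0.115, 0.993, -0.001]
wrist_force: [-0.7, 1.4, -0.1]
finger_gap: 0.0857
grip_force: 0.0
```

```bash
python3 - <<'E'
from fit import *
p=shot('top'); 
for n,x,y in(('v2',.5552,.152),('v3',.5494,.0722),('v4',.5434,-.0077)): print(n,fitknob(p,x,y,-.18,z=.013))
p=shot('side')
for k in((.5605,-.360,.6),): print(fitknob(p,*k))
print([ (np.round(r['centre'],3).tolist(),round(r['confidence'],2)) for r in env.landmark_of('knob1',p)])
s=st();o=s['orientation'];print('psi',np.degrees(2*np.arctan2(o[2],o[1]))); print(rel([.5607,-.3605,.10]))
E
```

```text
v2 (array([ 0.55418723,  0.15054101, -0.00522174]), np.float64(103.56824069436544))
v3 (array([ 0.54907644,  0.07169488, -0.17157911]), np.float64(146.9193041722602))
v4 (array([ 0.54329311, -0.00769968, -0.1874252 ]), np.float64(133.07248442589406))
(array([ 0.55969024, -0.35964357,  0.59794294]), np.float64(421.330995142041))
[([0.435, -0.145, -0.003], 0.74), ([0.681, -0.197, -0.0], 0.71), ([0.555, -0.359, -0.002], 0.62), ([0.545, -0.008, 0.015], 0.59), ([0.549, 0.073, 0.011], 0.55), ([0.554, 0.151, 0.012], 0.48)]
{'clock': 38.575, 'tcp_pos': [0.4886, -0.1396, 0.1282], 'orientation': [-0.0001, 0.1115, 0.9938, 0.0001], 'joint_pos': [-0.4363, 0.242, -0.3107, 1.0185, 0.0001, -0.2129], 'wrist_force': [0.1057, 0.2516, 0.2457], 'finger_gap': 0.0854}
psi 167.19790049327415
[-119.2 -199.5   28.2]
```

Emit:
{"method": "move_arm", "body": {
  "targets": [
    [[-30,-50,0],[0,0,1],-1],
    [[-60,-100,0],[0,0,2],-1],
    [[-90,-150,10],[0,0,3],-1],
    [[-119.2,-199.5,20],[0,0,4],-1],
    [[-119.2,-199.5,28.2],[0,0,4.28],-1]
  ]
}}

```text
clock: 39.2
tcp_pos: [0.5628, -0.3629, 0.0983]
orientation: [0.0, 0.468, 0.884, -0.0]
wrist_force: [-0.5, 0.7, -1.0]
finger_gap: 0.0853
grip_force: 0.0
```

Emit:
{"method": "move_arm", "body": {
  "targets": [
    [[0,0,0],[0,0,0],-1],
    [[0,0,0],[0,0,0],-1],
    [[0,0,0],[0,0,0],-1]
  ]
}}

```text
clock: 39.58
tcp_pos: [0.5615, -0.3597, 0.101]
orientation: [0.001, 0.465, 0.885, -0.0]
wrist_force: [-1.1, -0.1, 0.6]
finger_gap: 0.0853
grip_force: 0.0
```

```bash
python3 - <<'E'
from h import *
s=st();o=s['orientation'];print('psi',np.degrees(2*np.arctan2(o[2],o[1]))); print(rel([.5607,-.3605,.0282]))
E
```

```text
{'clock': 39.575, 'tcp_pos': [0.5615, -0.3597, 0.101], 'orientation': [0.0005, 0.4653, 0.8852, -0.0001], 'joint_pos': [-0.6899, 0.549, 0.0842, 1.105, -0.0001, 0.278], 'wrist_force': [-1.0592, -0.1171, 0.603], 'finger_gap': 0.0853}
psi 124.546126380733
[-0.1 -1.2 72.8]
```

Emit:
{"method": "move_arm", "body": {
  "targets": [
    [[0,0,40],[0,0,0],-1],
    [[0,0,72],[0,0,0],-1],
    [[0,0,72],[0,0,0],1],
    [[0,0,72],[0,0,0],1],
    [[0,0,72],[0,0,0],1]
  ],
  "squeeze": 20
}}

```text
clock: 40.2
tcp_pos: [0.5623, -0.3618, 0.0305]
orientation: [0.002, 0.466, 0.885, -0.0]
wrist_force: [0.4, -0.3, 0.1]
finger_gap: 0.0396
grip_force: 20.3
```

Emit:
{"method": "move_arm", "body": {
  "targets": [
    [[0,0,0],[0,0,0],1],
    [[0,0,0],[0,0,0],1],
    [[0,0,0],[0,0,0],-0.6],
    [[0,0,0],[0,0,0],-0.6],
    [[0,0,0],[0,0,-1],-0.6]
  ]
}}

```text
clock: 40.83
tcp_pos: [0.5607, -0.3607, 0.0278]
orientation: [-0.0, 0.385, 0.923, 0.0]
wrist_force: [0.1, 0.2, -0.6]
finger_gap: 0.0682
grip_force: 0.0
```

Emit:
{"method": "move_arm", "body": {
  "targets": [
    [[0,0,0],[0,0,-1],-0.6],
    [[0,0,0],[0,0,-2],-0.6],
    [[0,0,0],[0,0,-3],-0.6],
    [[0,0,0],[0,0,-4],-0.6],
    [[0,0,0],[0,0,-5],-0.6]
  ]
}}

```text
clock: 41.45
tcp_pos: [0.5607, -0.3607, 0.0277]
orientation: [-0.0, -0.041, 0.999, 0.0]
wrist_force: [0.4, 0.7, 0.1]
finger_gap: 0.0685
grip_force: 0.0
```

Emit:
{"method": "move_arm", "body": {
  "targets": [
    [[0,0,0],[0,0,-1],-0.6],
    [[0,0,0],[0,0,-2],-0.6],
    [[0,0,0],[0,0,-3],0.2],
    [[0,0,0],[0,0,-3],1],
    [[0,0,0],[0,0,-3],1]
  ],
  "squeeze": 40
}}

```text
clock: 42.08
tcp_pos: [0.5608, -0.3608, 0.0278]
orientation: [-0.0, -0.294, 0.956, 0.0]
wrist_force: [-0.1, 1.2, 0.2]
finger_gap: 0.0142
grip_force: 3.5
```

Emit:
{"method": "move_arm", "body": {
  "targets": [
    [[0,0,0],[0,0,0],1],
    [[0,0,0],[0,0,0],1],
    [[0,0,0],[0,0,0],1]
  ]
}}

```text
clock: 42.45
tcp_pos: [0.5609, -0.3608, 0.0279]
orientation: [-0.0, -0.296, 0.955, 0.0]
wrist_force: [0.9, 0.6, 1.0]
finger_gap: 0.0129
grip_force: 40.0
```

```bash
python3 - <<'E'
from go import *
valve_move(1,.90,.12)
E
```

```text
{'clock': 42.45, 'tcp_pos': [0.5609, -0.3608, 0.0279], 'orientation': [-0.0001, -0.2956, 0.9553, 0.0], 'joint_pos': [-0.6919, 0.6063, -0.0082, 0.9564, -0.0001, -1.2921], 'wrist_force': [0.9451, 0.5827, 0.9694], 'finger_gap': 0.0129}
psi 214.39 az -1.3 rel [-334.9  488.9  -92.1] valve [0.5611 0.2318]
```

Emit:
{"method": "move_arm", "body": {
  "targets": [
    [[0,0,-45],[0,0,0],1],
    [[0,0,-92],[0,0,0],1],
    [[-33.5,48.9,-92],[0,0,0],1],
    [[-67,97.8,-92],[0,0,0],1],
    [[-100.5,146.7,-92],[0,0,0],1]
  ]
}}

```text
clock: 43.08
tcp_pos: [0.5607, -0.1815, 0.1202]
orientation: [0.0, -0.295, 0.955, -0.0]
wrist_force: [1.1, -0.1, -1.0]
finger_gap: 0.0131
grip_force: 40.0
```

Emit:
{"method": "move_arm", "body": {
  "targets": [
    [[-33.5,48.9,0],[0,0,0],1],
    [[-67,97.8,0],[0,0,0],1],
    [[-100.5,146.7,0],[0,0,0],1],
    [[-134,195.6,0],[0,0,0],1],
    [[-167.5,244.5,0],[0,0,0],1]
  ]
}}

```text
clock: 43.7
tcp_pos: [0.5607, 0.1153, 0.1202]
orientation: [0.0, -0.296, 0.955, -0.0]
wrist_force: [0.7, 0.6, -0.4]
finger_gap: 0.0126
grip_force: 40.0
```

Emit:
{"method": "move_arm", "body": {
  "targets": [
    [[-33.5,48.9,0],[0,0,0],1],
    [[-66.9,97.7,0],[0,0,-1],1],
    [[-66.9,97.7,0],[0,0,-1.3],1],
    [[-66.9,97.7,0],[0,0,-1.3],1],
    [[-66.9,97.7,30],[0,0,-1.3],1]
  ]
}}

```text
clock: 44.32
tcp_pos: [0.5632, 0.2319, 0.0921]
orientation: [0.003, -0.401, 0.916, -0.001]
wrist_force: [0.2, 1.0, -1.0]
finger_gap: 0.0129
grip_force: 39.9
```

Emit:
{"method": "move_arm", "body": {
  "targets": [
    [[0,0,20],[0,0,0],1],
    [[0,0,30],[0,0,0],1],
    [[0,0,30],[0,0,0],1],
    [[0,0,30],[0,0,0],1],
    [[0,0,30],[0,0,0],1]
  ]
}}

```text
clock: 44.95
tcp_pos: [0.5617, 0.2319, 0.061]
orientation: [0.001, -0.402, 0.916, -0.0]
wrist_force: [0.4, 0.8, -0.9]
finger_gap: 0.0131
grip_force: 39.9
```

```bash
python3 - <<'E'
from go import *
valve_move(1,.90,.0379)
E
```

```text
{'clock': 44.95, 'tcp_pos': [0.5617, 0.2319, 0.061], 'orientation': [0.0009, -0.4019, 0.9157, -0.0002], 'joint_pos': [0.2595, 0.4729, -0.1481, 0.9479, -0.0001, -0.5677], 'wrist_force': [0.4361, 0.7705, -0.8846], 'finger_gap': 0.0131}
psi 227.39 az 0.0 rel [ 0.5  0.4 23.1] valve [0.5611 0.2318]
```

Emit:
{"method": "move_arm", "body": {
  "targets": [
    [[0,0,3],[0,0,0],1],
    [[0,0,6],[0,0,0],1],
    [[0,0,9],[0,0,0],1],
    [[0,0,10],[0,0,0],1],
    [[0,0,10],[0,0,0],1]
  ]
}}

```text
clock: 45.58
tcp_pos: [0.5608, 0.2318, 0.0498]
orientation: [-0.0, -0.402, 0.916, -0.0]
wrist_force: [-1.0, -0.9, 0.0]
finger_gap: 0.0131
grip_force: 39.9
```

Emit:
{"method": "move_arm", "body": {
  "targets": [
    [[0,0,1],[0,0,0],1],
    [[0,0,2],[0,0,0],1],
    [[0,0,2],[0,0,0],1]
  ]
}}

```text
clock: 45.95
tcp_pos: [0.5608, 0.2318, 0.0479]
orientation: [-0.0, -0.402, 0.916, -0.0]
wrist_force: [-0.0, -0.2, -0.2]
finger_gap: 0.013
grip_force: 39.9
```

Emit:
{"method": "move_arm", "body": {
  "targets": [
    [[0,0,3],[0,0,0],1],
    [[0,0,6],[0,0,0],1],
    [[0,0,9],[0,0,0],1],
    [[0,0,10],[0,0,0],1],
    [[0,0,10],[0,0,0],1]
  ]
}}

```text
clock: 46.58
tcp_pos: [0.5609, 0.2318, 0.0379]
orientation: [0.0, -0.402, 0.916, -0.0]
wrist_force: [-0.3, 1.2, -1.4]
finger_gap: 0.013
grip_force: 40.0
```

Emit:
{"method": "move_arm", "body": {
  "targets": [
    [[0,0,0],[0,0,1],1],
    [[0,0,0],[0,0,2],1],
    [[0,0,0],[0,0,3],1],
    [[0,0,0],[0,0,4],1],
    [[0,0,0],[0,0,5],1]
  ]
}}

```text
clock: 47.2
tcp_pos: [0.5612, 0.2323, 0.038]
orientation: [0.0, 0.025, 1.0, 0.001]
wrist_force: [0.9, 1.4, -1.3]
finger_gap: 0.0132
grip_force: 39.8
```

Emit:
{"method": "move_arm", "body": {
  "targets": [
    [[0,0,0],[0,0,0.9],1],
    [[0,0,0],[0,0,0.9],1],
    [[0,0,0],[0,0,0.9],1]
  ]
}}

```text
clock: 47.58
tcp_pos: [0.5613, 0.2322, 0.038]
orientation: [0.0, 0.1, 0.995, 0.0]
wrist_force: [0.8, 1.7, -2.9]
finger_gap: 0.0131
grip_force: 39.7
```

Emit:
{"method": "move_arm", "body": {
  "targets": [
    [[0,0,0],[0,0,0],0],
    [[0,0,0],[0,0,0],0],
    [[0,0,-25],[0,0,0],0],
    [[0,0,-70],[0,0,0],0],
    [[0,-60,-90],[0,0,0],-0.5]
  ]
}}

```text
clock: 48.2
tcp_pos: [0.5512, 0.1757, 0.1305]
orientation: [0.003, 0.098, 0.995, 0.001]
wrist_force: [0.7, -2.4, 0.1]
finger_gap: 0.0593
grip_force: 0.0
```

Emit:
{"method": "move_arm", "body": {
  "targets": [
    [[0,-60,0],[0,0,0],-0.5],
    [[0,-120,0],[0,0,0],-0.5],
    [[0,-180,0],[0,0,0],-0.5],
    [[0,-240,0],[0,0,0],-0.5],
    [[0,-300,0],[0,0,0],-0.5]
  ]
}}

```text
clock: 48.82
tcp_pos: [0.488, -0.1221, 0.1281]
orientation: [0.0, 0.101, 0.995, -0.0]
wrist_force: [0.6, -0.0, 0.0]
finger_gap: 0.0638
grip_force: 0.0
```

```bash
python3 - <<'E'
from fit import *
p=shot('top'); 
for n,x,y in(('v1',.5608,.2318),('v2',.5552,.152),('v3',.5494,.0722),('v4',.5434,-.0077)): print(n,fitknob(p,x,y,-.1,z=.013))
g=p['pixels'][190:256,185:305]
cv2.imwrite('pics/top3.png',cv2.resize(cv2.cvtColor(g,4),None,fx=6,fy=6,interpolation=2))
s=st();o=s['orientation'];print('psi',np.degrees(2*np.arctan2(o[2],o[1]))); print(rel([.4526,.116,.15]))
E
```

```text
v1 (array([ 0.56058658,  0.23004355, -0.11308208]), np.float64(409.0366942396066))
v2 (array([ 0.55390825,  0.15045644, -0.01074809]), np.float64(101.32162888916494))
v3 (array([ 0.54903382,  0.07169507, -0.17140825]), np.float64(145.2663269709344))
v4 (array([ 0.54348942, -0.00792902, -0.19140521]), np.float64(131.5637571619428))
{'clock': 48.875, 'tcp_pos': [0.4871, -0.1288, 0.1281], 'orientation': [0.0002, 0.1039, 0.9946, -0.0027], 'joint_pos': [-0.4149, 0.2329, -0.323, 1.0129, -0.005, -0.2067], 'wrist_force': [-0.2518, -3.8547, -0.1063], 'finger_gap': 0.0642}
psi 168.07073989093533
[ 84.4 232.2 -23.2]
```

View pics/top3.png

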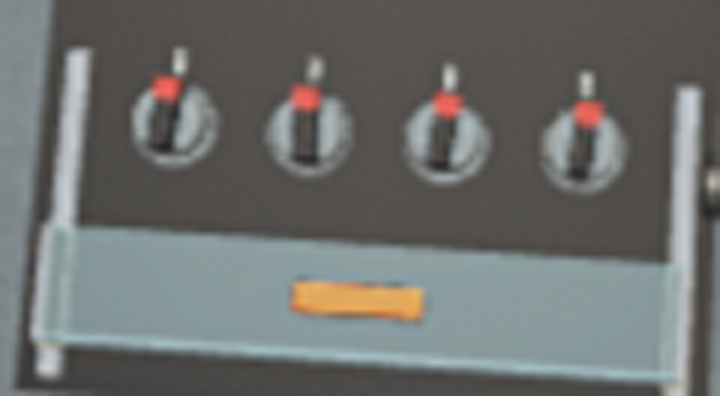

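Top crop: all four knobs are seated at (172,115), (307,130), (446,135) and (585,145), red ends at the white marks. Now I'll grip the fin and shut the guard.

Emit:
{"method": "move_arm", "body": {
  "targets": [
    [[15,50,-20],[0,0,1],-0.5],
    [[30,100,-23],[0,0,2],-0.5],
    [[50,155,-23],[0,0,3],-0.5],
    [[70,200,-23],[0,0,4],-0.5],
    [[84,232,-23],[0,0,5],-0.5]
  ]
}}

```text
clock: 49.5
tcp_pos: [0.4522, 0.1257, 0.151]
orientation: [0.0, 0.513, 0.858, -0.0]
wrist_force: [0.7, -0.1, 0.8]
finger_gap: 0.0642
grip_force: 0.0
```

Emit:
{"method": "move_arm", "body": {
  "targets": [
    [[0,0,0],[0,0,1],-0.5],
    [[0,0,0],[0,0,2],-0.5],
    [[0,0,0],[0,0,3.25],-0.5],
    [[0,0,0],[0,0,3.25],-0.5],
    [[0,0,0],[0,0,3.25],-0.5]
  ]
}}

```text
clock: 50.12
tcp_pos: [0.4529, 0.1239, 0.1508]
orientation: [0.0, 0.73, 0.683, -0.0]
wrist_force: [0.3, 0.4, -0.5]
finger_gap: 0.0641
grip_force: 0.0
```

```bash
python3 - <<'E'
from h import *
s=st();o=s['orientation'];print('psi',np.degrees(2*np.arctan2(o[2],o[1]))); print(rel([.4526,.116,.079]))
E
```

```text
{'clock': 50.125, 'tcp_pos': [0.4529, 0.1239, 0.1508], 'orientation': [0.0001, 0.7301, 0.6833, -0.0001], 'joint_pos': [0.0961, 0.1536, -0.3635, 1.0538, -0.0003, 1.7331], 'wrist_force': [0.3215, 0.4265, -0.4595], 'finger_gap': 0.0641}
psi 86.20225223335642
[-7.9  0.2 71.8]
```

Emit:
{"method": "move_arm", "body": {
  "targets": [
    [[-7,0,40],[0,0,0],-0.5],
    [[-7,0,71.5],[0,0,0],-0.5],
    [[-7,0,71.5],[0,0,0],1],
    [[-7,0,71.5],[0,0,0],1],
    [[-7,0,71.5],[0,0,0],1]
  ],
  "squeeze": 30
}}

```text
clock: 50.75
tcp_pos: [0.4538, 0.1171, 0.0808]
orientation: [0.001, 0.731, 0.682, 0.001]
wrist_force: [-0.7, 0.5, 1.9]
finger_gap: 0.0155
grip_force: 32.2
```

Emit:
{"method": "move_arm", "body": {
  "targets": [
    [[0,0,0],[0,0,0],1],
    [[0,5,0],[0,0,0],1],
    [[0,17,0],[0,0,0],1],
    [[0,29,0],[0,0,0],1],
    [[0,41,0],[0,0,0],1]
  ]
}}

```text
clock: 51.38
tcp_pos: [0.4944, 0.1141, 0.0808]
orientation: [0.001, 0.731, 0.682, 0.001]
wrist_force: [-3.0, -1.3, 8.0]
finger_gap: 0.0152
grip_force: 33.0
```

Emit:
{"method": "move_arm", "body": {
  "targets": [
    [[0,12,0],[0,0,0],1],
    [[0,24,0],[0,0,0],1],
    [[0,36,0],[0,0,0],1],
    [[0,46,0],[0,0,0],1],
    [[0,52,0],[0,0,0],1]
  ]
}}

```text
clock: 52.0
tcp_pos: [0.5464, 0.1103, 0.0808]
orientation: [0.001, 0.731, 0.682, 0.001]
wrist_force: [-2.8, -1.6, 7.8]
finger_gap: 0.0151
grip_force: 33.0
```

Emit:
{"method": "move_arm", "body": {
  "targets": [
    [[0,4,0],[0,0,0],1],
    [[0,8,0],[0,0,0],1],
    [[0,9,0],[0,0,0],1],
    [[0,9,0],[0,0,0],1]
  ]
}}

```text
clock: 52.5
tcp_pos: [0.5525, 0.1098, 0.0808]
orientation: [-0.001, 0.731, 0.682, -0.001]
wrist_force: [-9.6, -1.6, 12.5]
finger_gap: 0.0155
grip_force: 33.6
```

The guard hit its stop at x = 0.5525, which is the full 100 mm of travel. Relieving, releasing, lifting and checking.

Emit:
{"method": "move_arm", "body": {
  "targets": [
    [[0,-1,0],[0,0,0],1],
    [[0,-2,0],[0,0,0],1],
    [[0,-2,0],[0,0,0],-0.5],
    [[0,-2,0],[0,0,0],-0.5],
    [[0,-2,0],[0,0,0],-0.5]
  ]
}}

```text
clock: 53.12
tcp_pos: [0.5524, 0.1101, 0.0791]
orientation: [-0.0, 0.731, 0.682, -0.0]
wrist_force: [0.1, -0.2, -0.1]
finger_gap: 0.064
grip_force: 0.0
```

Emit:
{"method": "move_arm", "body": {
  "targets": [
    [[0,0,-50],[0,0,0],-0.5],
    [[0,0,-110],[0,0,0],-0.5],
    [[-60,0,-110],[0,0,0],-0.5],
    [[-120,-20,-110],[0,0,0],-0.5],
    [[-180,-50,-110],[0,0,0],-0.5]
  ]
}}

```text
clock: 53.75
tcp_pos: [0.4926, -0.0631, 0.1893]
orientation: [0.001, 0.731, 0.683, 0.0]
wrist_force: [0.4, 0.1, 0.2]
finger_gap: 0.0639
grip_force: 0.0
```

Emit:
{"method": "move_arm", "body": {
  "targets": [
    [[-60,-20,0],[0,0,0],-0.5],
    [[-120,-40,0],[0,0,0],-0.5],
    [[-120,-40,0],[0,0,0],-0.5]
  ]
}}

```text
clock: 54.12
tcp_pos: [0.4432, -0.1821, 0.1893]
orientation: [0.0, 0.733, 0.68, -0.0]
wrist_force: [-0.6, -0.3, 0.1]
finger_gap: 0.0643
grip_force: 0.0
```

```bash
python3 - <<'E'
from fit import *
p=shot('top'); print([(np.round(r['centre'],4),r['confidence']) for r in env.landmark_of('guard_grip',p)])
for n,x,y in(('v1',.5608,.2318),('v2',.5552,.152),('v3',.5494,.0722),('v4',.5434,-.0077)): print(n,fitknob(p,x,y,-.1,z=.013))
cv2.imwrite('pics/top4.png',cv2.resize(cv2.cvtColor(p['pixels'],4)[115:270,180:400],None,fx=3.5,fy=3.5,interpolation=2)); st()
E
```

```text
[(array([0.554 , 0.106 , 0.0991]), 0.72)]
v1 (array([ 0.55981062,  0.22928383, -0.03715222]), np.float64(1287.822446115116))
v2 (array([ 0.55319703,  0.15606448, -1.08137369]), np.float64(1469.0264708906975))
v3 (array([ 0.54772227,  0.07030275, -0.38109296]), np.float64(1518.7828262621995))
v4 (array([ 0.54275099, -0.00744633, -0.20750014]), np.float64(1214.097762718126))
{'clock': 54.225, 'tcp_pos': [0.4443, -0.1789, 0.1892], 'orientation': [-0.0002, 0.7318, 0.6815, 0.0002], 'joint_pos': [-0.5509, 0.1466, -0.2734, 1.1509, 0.0004, 1.0911], 'wrist_force': [0.4547, 0.5602, 0.6892], 'finger_gap': 0.0639}
```

View pics/top4.png

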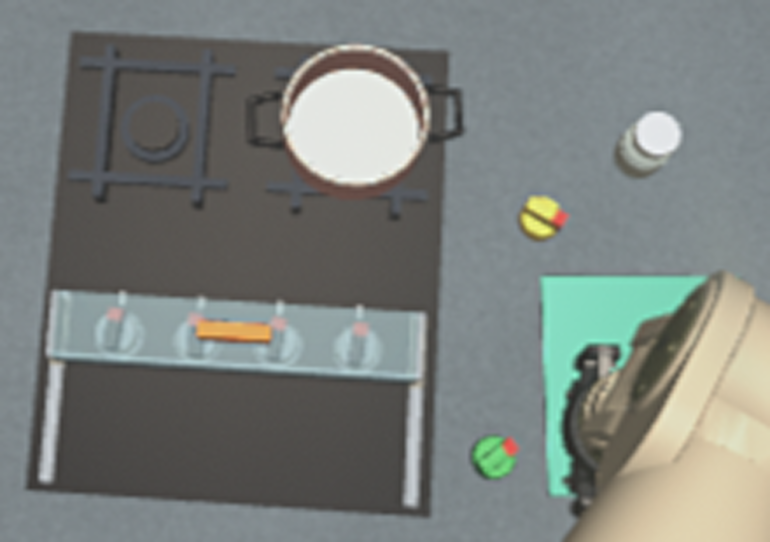

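Top crop: the guard is shut over the row, fin at (233,331). All four knobs sit under it with pointers at the marks, the bystanders are unmoved and the arm is clear.

```bash
python3 -c "
from workcell import env; print(env.hand_in())"
```

```text
the job is handed in; nothing more can be done
None
```

I fitted all four knobs, turned them to off and slid the guard fully shut over them, then handed the job in at about 54 s; hand-in returned no verdict.

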